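Pack the sampling kit into its caddy

TASK

Pack the sampling kit into the white caddy: stand the small brown dropper bottle in the widest round well, the larger glass vial in the middle-sized well and the smaller glass vial in the narrowest one, all upright and down on the floor of the well, and lay the syringe flat in the long trough, either way round. The big brown bottle and the steel weight do not belong to the kit: leave them standing where they are.

Things in the scene. Friction and masses are not known exactly. Their poses are not given: they have to be found in the camera images.
- caddy: White plastic caddy, 132 (x) x 224 (y) x 24 mm high, fixed to the table. Origin: centre of its underside; y runs along its length. On its +x side is a row of three square grey inserts with round wells, centred 27 mm from the origin along x, at -72, 0 and +72 mm along y; on its -x side, centred at x = -34 mm, y = 0, is one long trough, 40 mm (x) by 122 mm (y), 9 mm deep, floor 15 mm above the table. All its top is level, 24 mm above the table.
- well_large: The square grey insert (70 x 70 x 19 mm) in the caddy's row of three that has the widest round well: 54 mm wide, 14 mm deep. Origin: centre of the insert's underside, on the well's axis; the well's floor is 5 mm above the origin and the insert's top 19 mm above it (24 mm above the table). Fixed in the caddy; the three inserts change places from start to start.
- well_medium: The square grey insert (70 x 70 x 19 mm) in the caddy's row of three that has the middle-sized round well: 40 mm wide, 14 mm deep. Origin: centre of the insert's underside, on the well's axis; the well's floor is 5 mm above the origin and the insert's top 19 mm above it (24 mm above the table). Fixed in the caddy; the three inserts change places from start to start.
- well_small: The square grey insert (70 x 70 x 19 mm) in the caddy's row of three that has the narrowest round well: 30 mm wide, 14 mm deep. Origin: centre of the insert's underside, on the well's axis; the well's floor is 5 mm above the origin and the insert's top 19 mm above it (24 mm above the table). Fixed in the caddy; the three inserts change places from start to start.
- dropper_bottle: Small brown bottle with a black cap, standing: body 37 mm wide up to 55 mm or so, then shoulder, cap 20 mm wide from 71 mm to the top at 85 mm; 60 g. Origin: centre of its underside, z up.
- large_vial: The larger of two clear glass vials with a black cap, standing: 24 mm wide body up to 40 mm, cap 20 mm wide, 51 mm high; 18 g. Origin: centre of its underside, z up.
- small_vial: The smaller of two clear glass vials with a black cap, standing: 16 mm wide body up to 27 mm, cap 13 mm wide, 35 mm high; 18 g. Origin: centre of its underside, z up.
- syringe: Clear plastic syringe lying on the table, 108 mm long (its y axis), 23 mm wide (x) and high (z); 12 g. Origin: below the middle of its length, at its underside. The barrel, which is the part to grip (across x), runs from y = -23 to +54 mm; the thin plunger rod and thumb plate from -23 to -54 mm. Best gripped about 15 mm from the origin towards +y.
- big_bottle: Does not belong: brown bottle with a black cap like the dropper bottle, but much bigger, 54 mm wide and 105 mm high. Origin: centre of its underside, z up.
- steel_weight: Does not belong: small steel calibration weight with a knob, 17 mm wide and 27 mm high, about the size of the small vial. Origin: centre of its underside, z up.
There are look-alikes about, which are no part of the job. What is shaped like the dropper_bottle but orange or red is not meant.

How it is judged:
At the end, for the whole second after the job is handed in: Bottle and vials upright (0.15 rad) on the floor of their wells (within 13, 13 and 12 mm of the axis); syringe on the trough floor, within 12 mm of its centre along x and y and 0.2 rad of its line; all at rest; big bottle and weight upright within 20 mm of their starts (horizontal distance between dropper_bottle and well_large below 0.013 m and z of dropper_bottle in the frame of well_large below 0.01 m and angle between each of dropper_bottle, large_vial, small_vial, big_bottle, steel_weight's own z axis and vertical below 0.15 rad and horizontal distance between large_vial and well_medium below 0.013 m and z of large_vial in the frame of well_medium below 0.01 m and horizontal distance between small_vial and well_small below 0.012 m and z of small_vial in the frame of well_small below 0.01 m and x of syringe in the frame of caddy between -0.046 and -0.022 m and y of syringe in the frame of caddy between -0.012 and 0.012 m and z of syringe in the frame of caddy below 0.022 m and angle between the y axis of syringe and the y axis of caddy, either way round below 0.2 rad and linear speed of each of dropper_bottle, large_vial, small_vial, syringe below 0.02 m/s and distance of each of big_bottle, steel_weight from where it was at the start of the episode below 0.02 m); the robot touches nothing.
It fails at once if the big amber bottle is shifted by more than 20 mm or tipped (distance of big_bottle from where it was at the start of the episode above 0.02 m or angle between big_bottle's own z axis and vertical above 0.3 rad).
It fails at once if the steel weight is shifted by more than 20 mm or tipped (distance of steel_weight from where it was at the start of the episode above 0.02 m or angle between steel_weight's own z axis and vertical above 0.3 rad).
It also fails if it takes over 126 s, if anything falls off the work surface, if the arm or the gripper's body presses on something with over 40 N, if the wrist force passes 120 N, or if a joint passes its speed limit or range.

ROBOT

A 6-joint arm with a two-finger parallel gripper is mounted at the origin on a cart in front of the work surface, level with it; the furniture and walls round the work are solid. World frame = base frame: x ahead of the robot, y to its left, z up, the work surface at z = 0. Lengths are in m, angles in rad, forces in N, time in s.
With the tool pointing down it reaches from about 0.25 to 0.8 m from the base axis. Payload 8.5 kg.
Tool frame: the origin (TCP) lies at the very end of the fingers, on their centre line; the grasp point (between the pads) lies 19 mm behind it; z points along the fingers, y is the direction in which the jaws open and shut (so a half turn about z gives the same grasp; the last joint's range is limited). The gripper opens to 85 mm and grips with 20 to 120 N. Pads are 22 mm wide; open, the fingers measure 114 mm over their backs; the gripper's body (76 mm by 85 mm) begins 54 mm behind the grasp point. The pads swing forward as they close: fully open they stand 13 mm farther back than shut.
Start: joints at [-1.177, 0.238, -0.013, 1.319, 0, 1.571], TCP at [0.201, -0.485, 0.231] pointing down, gripper open.
Joint ranges: [-2.66, 2.66], [-1.03, 1.9], [-1.14, 1.46], [-1.82, 2.27], [-1.45, 1.34], [-3.14, 3.14]. Speed limits (rad/s): [2.22, 2.22, 2.79, 3.14, 3.14, 3.14].

INTERFACE

Orientations are given as a unit quaternion [x, y, z, w].
In Python, from station import * gives the robot as it stands.
- The arm moves only by the shell command python3 -m handwheel 'ROWS' [FORCE]. ROWS is a JSON object of lists of equal length, an entry for each row: "travel": the shift along the tool's x, y, z in cm, a list of three; "rotation": the turn, a rotation vector about the tool's x, y, z in degrees, a list of three; "hand": the finger opening in cm, from 0 to 8.54. A call has 1 to 5 rows; each row is the pose to reach, as a shift and turn from the pose commanded when the call began, along the tool's axes at that moment; what a row does not reach only later rows make up. A row lasts 1/12 s, in which the tool goes at most 41.7 mm and 7.16 degrees, less where a joint would pass 70% of its speed; a pose out of reach is approached as far as the arm can. A call with a gripper value outside its range is refused whole. The fingers move at their own pace and stop on an object; FORCE is the grip in N (left out, the last holds). Time passes only in rows, so rows that repeat a pose let the fingers close. It gives the time, the measured TCP pose, the force and the opening at its end, in the units of the state.
- sense(): the state, without advancing time (a new reading comes with each control period).
- camera(name): name is "scene" or "side" or "wrist"; returns a dict with "img" (480x640x3 uint8, red, green, blue), "camera_matrix" (3x3 intrinsics, pixels), "R" (3x3) and "t" (3): a world point X has camera coordinates R X + t; the wrist camera has in their place "T_tool_cam" (4x4, takes a point from camera to tool coordinates, whose origin is the TCP and whose axes are the flange's). Camera axes: x right, y down, z forward; pixel columns grow to the right and rows downward; lengths in m; the calibration is good to about 2 mm. A picture is of the moment at which its call begins: read the wrist's pose just before it. There is no depth.
- job_done(): hands the job in, once; it reports no verdict.
The state is a dict: "clock": time; "joints": joint angles; "qvel": joint speeds; "joint_torque": joint torques, N m; "position": TCP position; "orientation": TCP orientation; "force": force on the tool from outside, world axes, zero at the start; "torque": the same for the moment, N m; "gripper_width": finger opening in m.
Only numpy, scipy, OpenCV 4.12 (cv2) and the standard library are available. Lean on these libraries where they do the work, as an engineer would, in place of code of your own. Each camera call takes 0.05 s, during which the arm holds its last target.

## Working session

There is one attempt and no reset: what is moved stays moved. The work goes in short steps, Python scripts to look and compute and a shell command to move; the robot and the scene stay as the last step left them, time stands still between calls to the robot, and variables do not carry over. Pictures are saved under pics/ and viewed, and the job is handed in when it is done.

```bash
ls; mkdir -p pics; python3 - <<'E'
from station import *
import cv2
s=sense();print(s)
for n in ("scene","side","wrist"):
    c=camera(n);cv2.imwrite(f"pics/{n}0.png",c["img"][:,:,::-1])
    print(n,c["camera_matrix"].tolist(),{k:c[k].tolist() for k in c if k not in("img","camera_matrix")})
E
```

```text
pics
{'clock': 0.0, 'joints': array([-1.17699599e+00,  2.38774577e-01, -1.42890917e-02,  1.31922405e+00,
        2.07756971e-06,  1.57083318e+00]), 'qvel': array([0.00019439, 0.00106485, 0.00188693, 0.00079625, 0.00150443,
       0.00017263]), 'joint_torque': array([-5.85269445e-04, -5.38773751e+01,  3.46438229e+01,  1.82178919e-02,
        2.96189637e-05, -2.82723579e-05]), 'position': array([ 0.20127266, -0.484404  ,  0.23066734]), 'orientation': array([ 9.80681042e-01,  1.95612214e-01, -1.44875091e-04, -7.31485791e-04]), 'force': array([-0.61465443, -0.14008623, -0.32239276]), 'torque': array([-0.04778393, -0.02066682,  0.02323855]), 'gripper_width': 0.08560600616962258}
scene [[501.7357228607133, 0.0, 312.36074573464134], [0.0, 501.7357228607133, 238.22378900023233], [0.0, 0.0, 1.0]] {'R': [[-0.611306382563647, -0.7912750684834988, 0.013721247515528301], [-0.5888828386878122, 0.4432269013949686, -0.6758453345099005], [0.5286979373289936, -0.4212287737990475, -0.7369157422581083]], 't': [0.2529997217794433, 0.34410531888870605, 0.9760181077406257]}
side [[447.09126186473935, 0.0, 327.31260466721454], [0.0, 447.09126186473935, 242.25590750901048], [0.0, 0.0, 1.0]] {'R': [[0.891685250386461, -0.45265520880226, -0.0008223061575514799], [-0.22293305746467715, -0.4375732283476349, -0.8711087886842145], [0.39395211147128695, 0.7769381775776055, -0.49108940335717266]], 't': [-0.45879563112647, 0.12046340963782229, 0.9489755839479387]}
wrist [[408.8922319742656, 0.0, 320.2654466325558], [0.0, 408.8922319742656, 238.59700254084677], [0.0, 0.0, 1.0]] {'T_tool_cam': [[0.0004933417826494963, -0.9643616880180012, -0.26458702027302466, 0.06763807920598422], [0.9999998640753358, 0.00043112137545859365, 0.0002932297212996038, -7.6132849398447e-05], [-0.00016871038890097601, -0.2645871289715963, 0.9643617696276505, -0.14208102177585333], [0.0, 0.0, 0.0, 1.0]]}
```

View pics/scene0.png

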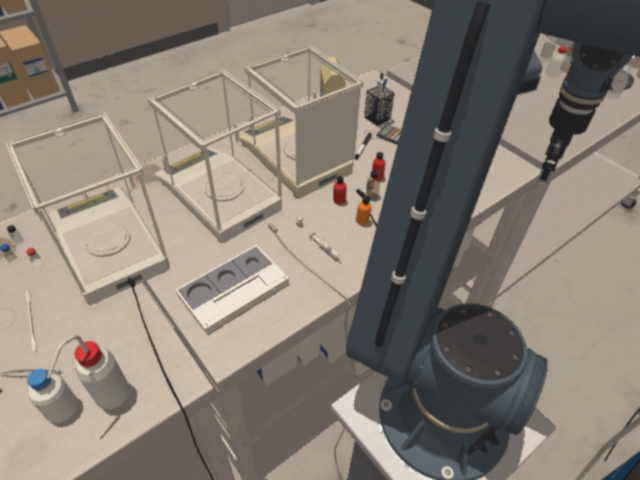

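View pics/side0.png

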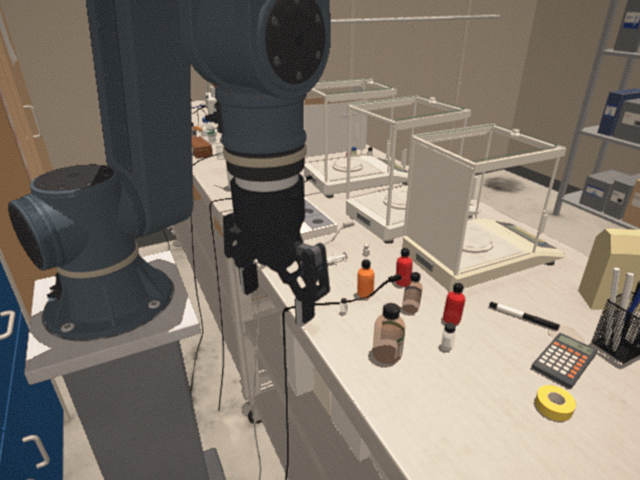

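View pics/wrist0.png

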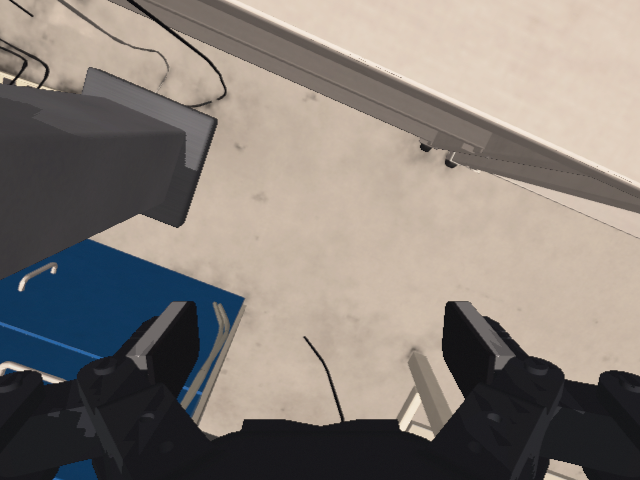

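```bash
cat > h.py <<'E'
from station import *
import numpy as np, cv2
from scipy.spatial.transform import Rotation as Rn
def hit(c,u,v,z,s=None):
    K=c["camera_matrix"]; d=np.linalg.inv(K)@[u,v,1]
    if "R" in c: R=c["R"].T; o=-R@c["t"]
    else:
        T=c["T_tool_cam"]; Rw=Rn.from_quat(s["orientation"]).as_matrix()
        R=Rw@T[:3,:3]; o=Rw@T[:3,3]+s["position"]
    d=R@d; return o+d*(z-o[2])/d[2]
def proj(c,X,s=None):
    X=np.asarray(X,float)
    if "R" in c: p=c["R"]@X+c["t"]
    else:
        T=c["T_tool_cam"]; Rw=Rn.from_quat(s["orientation"]).as_matrix()
        p=T[:3,:3].T@(Rw.T@(X-s["position"])-T[:3,3])
    q=c["camera_matrix"]@p; return q[:2]/q[2]
def crop(c,x0,y0,x1,y1,k,name):
    cv2.imwrite("pics/"+name,cv2.resize(c["img"][y0:y1,x0:x1,::-1],None,fx=k,fy=k,interpolation=cv2.INTER_CUBIC))
E
python3 - <<'E'
from h import *
c=camera("scene");crop(c,170,140,400,330,3.4,"s1.png")
c=camera("side");crop(c,290,190,480,370,4,"d1.png")
crop(c,320,220,480,370,1,"d1b.png")
E
```

```text
(no output)
```

View pics/s1.png

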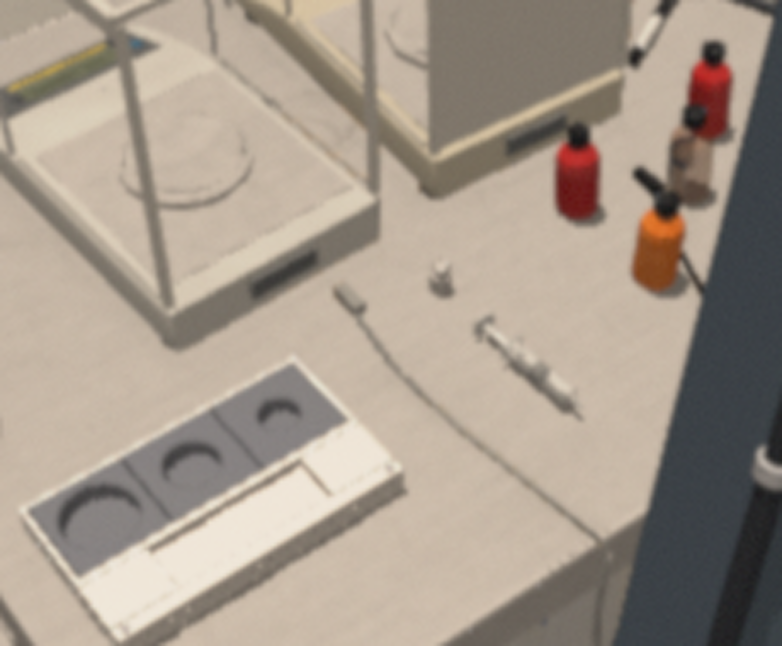

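View pics/d1.png

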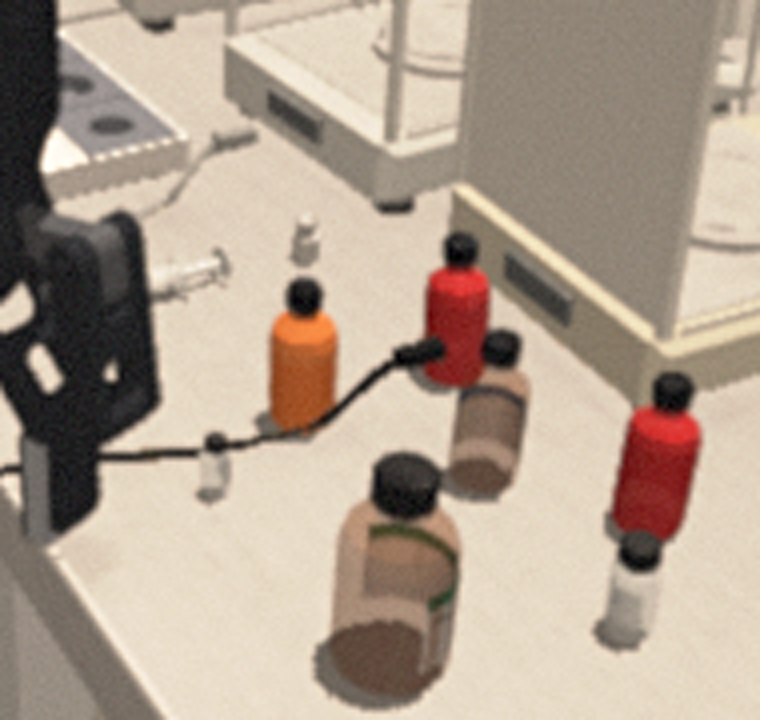

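Candidates, in side-image pixels:
- Dropper bottle: brown (412,295). The look-alikes are orange (366,280), red (404,268) and red (455,305); the big brown bottle is at (388,335).
- Small vial: (343,307). It could be confused with the steel weight (366,251).
- Large vial: (448,337).
- Syringe: scene (325,248). The pen at scene (362,150) is a distractor.

By colour and size the choice is clear. Next I'll compute positions.

```bash
python3 - <<'E'
from h import *
c=camera("side")
o=lambda u,v:(290+u/4,190+v/4)
def p(n,u,v,z,c=c): print(n,hit(c,*o(u,v),z).round(3))
p("drop cap top",502,343,.085); p("drop base",479,474,0)
p("big cap",407,466,.105);p("big base",386,655,0)
p("lv cap",641,545,.051);p("lv base",623,625,0)
p("sv cap",215,438,.035);p("sv base",212,490,0)
p("wt top",305,222,.027);p("wt base",306,256,0)
p("orange",304,290,.085);p("red1",461,245,.085);p("red2",674,385,.085)
c2=camera("scene")
q=lambda u,v:(170+u/3.4,140+v/3.4)
for n,u,v,z in (("drop cap",694,112,.085),("wt top",441,264,.024),("red1",578,132,.085),("orange",668,198,.085),("red2",714,50,.085),
 ("syr plate",484,327,.012),("syr tip",580,414,.012),
 ("cad L",24,512,.024),("cad top",293,358,.024),("cad R",402,468,.024),("cad bot",122,632,.024),
 ("wL",99,520,.024),("wM",191,465,.024),("wS",279,413,.024)):
    print(n,hit(c2,*q(u,v),z).round(3))
E
```

```text
drop cap top [ 0.545 -0.321  0.085]
drop base [ 0.545 -0.314  0.   ]
big cap [ 0.433 -0.402  0.105]
big base [ 0.43  -0.403  0.   ]
lv cap [ 0.536 -0.44   0.051]
lv base [ 0.538 -0.436  0.   ]
sv cap [ 0.416 -0.266  0.035]
sv base [ 0.417 -0.263  0.   ]
wt top [ 0.576 -0.09   0.027]
wt base [ 0.58  -0.087  0.   ]
orange [ 0.484 -0.235  0.085]
red1 [ 0.582 -0.234  0.085]
red2 [ 0.595 -0.386  0.085]
drop cap [ 0.548 -0.31   0.085]
wt top [ 0.582 -0.088  0.024]
red1 [ 0.584 -0.222  0.085]
orange [ 0.487 -0.228  0.085]
red2 [ 0.596 -0.376  0.085]
syr plate [ 0.519 -0.081  0.012]
syr tip [ 0.41  -0.084  0.012]
cad L [0.562 0.275 0.024]
cad top [0.569 0.055 0.024]
cad R [0.44  0.052 0.024]
cad bot [0.44  0.269 0.024]
wL [0.526 0.238 0.024]
wM [0.529 0.165 0.024]
wS [0.531 0.092 0.024]
```

```bash
cat >> h.py <<'E'
def go(pos,yaw_x_deg):
    """print travel/rotation from current pose to TCP pos, tool down, tool x heading yaw"""
    s=sense(); R0=Rn.from_quat(s["orientation"]).as_matrix()
    a=np.deg2rad(yaw_x_deg); x=np.array([np.cos(a),np.sin(a),0]); z=np.array([0,0,-1.]); y=np.cross(z,x)
    R1=np.stack([x,y,z],1)
    print("at",s["position"].round(4),"t",round(s["clock"],2),"F",s["force"].round(1),"w",round(s["gripper_width"],4),"q",s["joints"].round(2))
    print("travel",(R0.T@(np.array(pos)-s["position"])*100).round(2).tolist(),"rot",np.rad2deg(Rn.from_matrix(R0.T@R1).as_rotvec()).round(1).tolist())
E
python3 - <<'E'
from h import *
go([.52,-.32,.26],90)
c2=camera("scene")
for u,v in ((220,238),(282,205)): print(hit(c2,u,v,0))
E
```

```text
at [ 0.2014 -0.4847  0.2311] t 0.35 F [-1.  -0.2 -0.1] w 0.0855 q [-1.18  0.24 -0.01  1.32 -0.    1.57]
travel [35.74, -2.99, -2.89] rot [-0.0, -0.0, -67.4]
[0.66432733 0.10498772 0.        ]
[ 0.66876462 -0.09227242  0.        ]
```

```bash
python3 -m handwheel '{"travel":[[4,-0.3,-0.3],[8,-0.7,-0.6],[12,-1,-1],[16,-1.3,-1.3],[20,-1.7,-1.6]],"rotation":[[0,0,-7],[0,0,-14],[0,0,-21],[0,0,-28],[0,0,-35]],"hand":[8.5,8.5,8.5,8.5,8.5]}' 40; python3 -c "
from h import *
go([.52,-.32,.26],90)"
```

```text
clock: 0.82
position: [0.3811, -0.3914, 0.2476]
orientation: [0.875, 0.484, 0.0, 0.0]
force: [0.8, -0.8, -0.0]
gripper_width: 0.0853
at [ 0.3811 -0.3914  0.2476] t 0.82 F [ 0.8 -0.8 -0. ] w 0.0853 q [-0.8   0.27  0.07  1.37 -0.    1.33]
travel [13.44, 7.97, -1.24] rot [0.0, 0.0, -32.1]
```

```bash
python3 -m handwheel '{"travel":[[2.7,1.6,-0.2],[5.4,3.2,-0.5],[8.1,4.8,-0.7],[10.8,6.4,-1],[13.4,8,-1.2]],"rotation":[[0,0,-7],[0,0,-14],[0,0,-21],[0,0,-28],[0,0,-32]],"hand":[8.5,8.5,8.5,8.5,8.5]}' 40; python3 -m handwheel '{"travel":[[0,0,0]],"rotation":[[0,0,0]],"hand":[8.5]}';python3 - <<'E'
from h import *
s=sense();c=camera("wrist");crop(c,0,0,640,480,1.25,"w1.png")
for n,X in dict(drop=(.546,-.315,.085),lv=(.537,-.438,.051),sv=(.417,-.265,.035),big=(.432,-.403,.105)).items(): print(n,(proj(c,X,s)*1.25).round())
E
```

```text
clock: 1.23
position: [0.5204, -0.3211, 0.2595]
orientation: [0.707, 0.707, 0.0, 0.0]
force: [-0.0, -0.6, 0.8]
gripper_width: 0.0848
clock: 1.32
position: [0.5233, -0.3198, 0.2589]
orientation: [0.707, 0.707, 0.001, 0.0]
force: [-1.7, 0.1, -0.3]
gripper_width: 0.085
drop [435. 261.]
lv [417. 413.]
sv [247. 177.]
big [255. 403.]
```

View pics/w1.png

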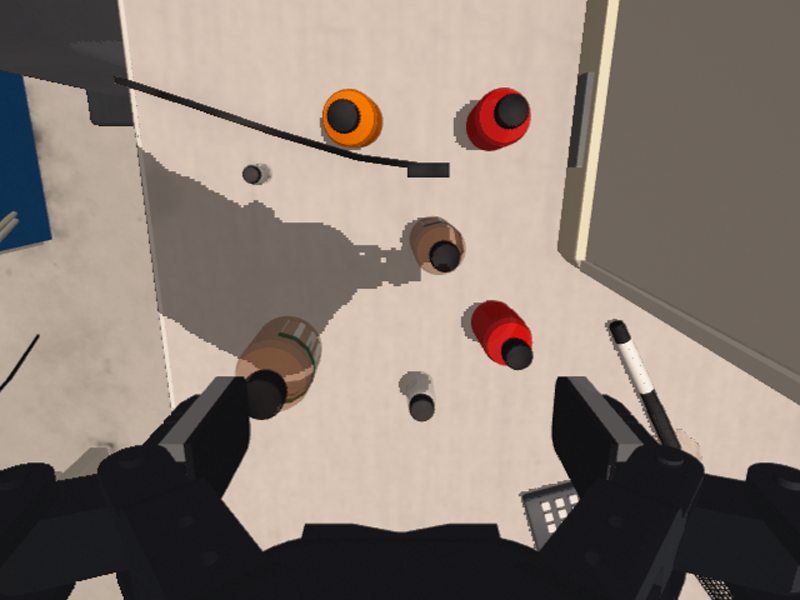

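The wrist view shows the dropper bottle's brown body with its black cap at (445,257). The large vial's cap is at (421,407), the small vial's at (252,174) and the big bottle's at (267,395). The orange bottle (350,118) and the red ones (500,118; 505,335) are not meant.

```bash
python3 - <<'E'
from h import *
s=sense();c=camera("wrist")
for n,u,v,z in (("drop",445,256,.085),("lv",421,407,.051),("sv",252,174,.035),("big",267,395,.105)): print(n,hit(c,u/1.25,v/1.25,z,s).round(4))
crop(c,300,150,400,360,2.8,"w1c.png")
go([.553,-.314,.15],90)
E
```

```text
drop [ 0.5499 -0.3126  0.085 ]
lv [ 0.5371 -0.4343  0.051 ]
sv [ 0.4188 -0.2637  0.035 ]
big [ 0.4373 -0.3978  0.105 ]
at [ 0.5198 -0.3214  0.2588] t 1.42 F [-0.5 -0.4 -0.4] w 0.0852 q [-0.55  0.39  0.27  1.46 -0.    1.02]
travel [0.76, 3.32, 10.87] rot [-0.0, -0.0, -0.3]
```

View pics/w1c.png

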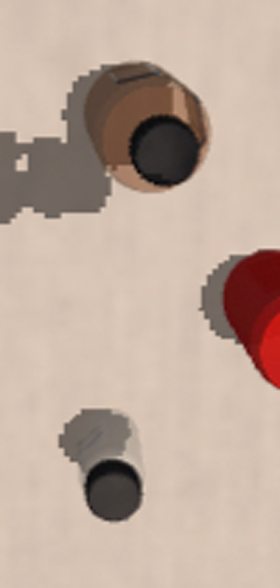

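```bash
python3 -m handwheel '{"travel":[[0.8,3.1,3],[0.8,3.1,6.5],[0.8,3.1,10],[0.8,3.1,10.9],[0.8,3.1,10.9]],"rotation":[[0,0,0],[0,0,0],[0,0,0],[0,0,0],[0,0,0]],"hand":[8.5,8.5,8.5,8.5,8.5]}' 40; python3 - <<'E'
from h import *
s=sense();c=camera("wrist");crop(c,0,0,640,480,1.25,"w2.png");s=sense()
for X in ((.550,-.313,.085),(.550,-.313,0),(.5395,-.434,.051),(.5395,-.434,0)):print((proj(c,X,s)*1.25).round())
go([.55,-.313,.025],90)
E
```

```text
clock: 1.83
position: [0.5476, -0.314, 0.1478]
orientation: [0.71, 0.704, -0.001, -0.003]
force: [0.1, 1.0, 0.8]
gripper_width: 0.0849
[402. 318.]
[402. 274.]
[384. 509.]
[387. 457.]
at [ 0.5489 -0.3147  0.1503] t 1.88 F [1.  0.2 0.8] w 0.0845 q [-0.52  0.46  0.11  1.22 -0.    1.06]
travel [0.16, 0.13, 12.53] rot [-0.1, -0.1, -0.5]
```

View pics/w2.png

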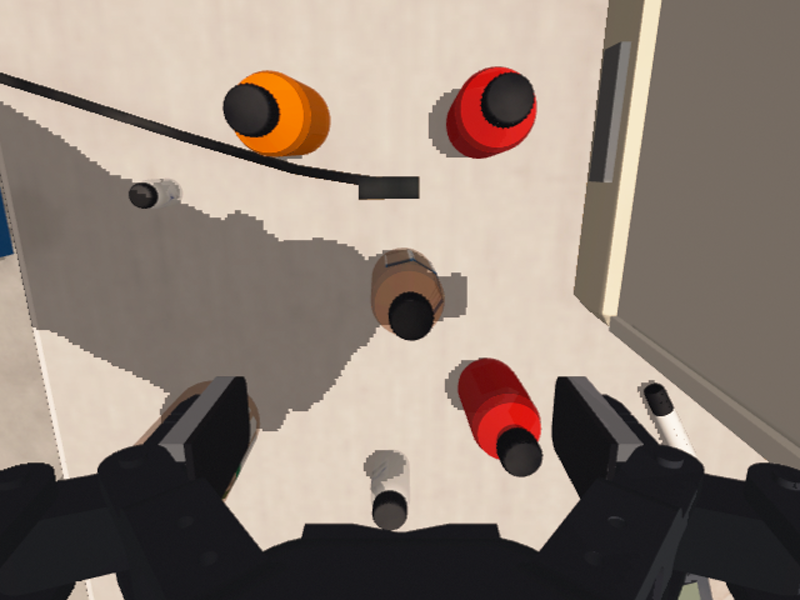

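The dropper bottle's cap is at (410,316), about 2 mm further in +x than I estimated. The path down is clear of the red bottle (500,420) and the balance.

```bash
python3 -m handwheel '{"travel":[[0.2,0.3,3],[0.2,0.3,6.5],[0.2,0.3,10],[0.2,0.3,12.5],[0.2,0.3,12.5]],"rotation":[[0,0,0],[0,0,0],[0,0,0],[0,0,0],[0,0,0]],"hand":[8.5,8.5,8.5,8.5,8.5]}' 40;python3 -m handwheel '{"travel":[[0,0,0],[0,0,0],[0,0,0],[0,0,0],[0,0,0]],"rotation":[[0,0,0],[0,0,0],[0,0,0],[0,0,0],[0,0,0]],"hand":[2.5,2.5,2.5,2.5,2.5]}' 40;python3 -m handwheel '{"travel":[[0,0,0],[0,0,0],[0,0,0],[0,0,0],[0,0,0]],"rotation":[[0,0,0],[0,0,0],[0,0,0],[0,0,0],[0,0,0]],"hand":[2.5,2.5,2.5,2.5,2.5]}' 40
```

```text
clock: 2.3
position: [0.5513, -0.3121, 0.023]
orientation: [0.71, 0.704, -0.001, -0.002]
force: [0.0, 0.3, -0.2]
gripper_width: 0.0849
clock: 2.72
position: [0.5539, -0.3134, 0.0279]
orientation: [0.71, 0.704, 0.0, 0.002]
force: [-3.3, -0.2, 10.8]
gripper_width: 0.0346
clock: 3.13
position: [0.5539, -0.3133, 0.0279]
orientation: [0.71, 0.704, 0.0, 0.002]
force: [-2.6, -0.1, 11.0]
gripper_width: 0.0351
```

```bash
python3 -m handwheel '{"travel":[[0,0,-1],[0,0,-4],[0,0,-8],[0,0,-12],[0,0,-15]],"rotation":[[0,0,0],[0,0,0],[0,0,0],[0,0,0],[0,0,0]],"hand":[2.5,2.5,2.5,2.5,2.5]}' 40; python3 -c "
from h import *
go([.51,.16,.21],90)"
```

```text
clock: 3.55
position: [0.5535, -0.3126, 0.1799]
orientation: [0.71, 0.704, 0.001, 0.002]
force: [0.9, -1.0, -0.2]
gripper_width: 0.0346
at [ 0.5535 -0.3126  0.1799] t 3.55 F [ 0.9 -1.  -0.2] w 0.0346 q [-0.51  0.45  0.16  1.29  0.    1.06]
travel [47.22, -4.7, -3.09] rot [0.2, 0.1, -0.4]
```

```bash
python3 -m handwheel '{"travel":[[4,-0.4,-0.5],[8,-0.8,-1],[12,-1.2,-1.5],[16,-1.6,-2],[20,-2,-2.5]],"rotation":[[0,0,0],[0,0,0],[0,0,0],[0,0,0],[0,0,-0.4]],"hand":[2.5,2.5,2.5,2.5,2.5]}' 40;python3 -m handwheel '{"travel":[[4,-0.4,0],[8,-0.8,0],[12,-1.2,0],[16,-1.6,-0.2],[20,-2,-0.5]],"rotation":[[0,0,0],[0,0,0],[0,0,0],[0,0,0],[0,0,0]],"hand":[2.5,2.5,2.5,2.5,2.5]}' 40;python3 -m handwheel '{"travel":[[3.5,-0.3,0],[7,-0.6,0],[7,-0.6,0],[7,-0.6,0],[7,-0.6,0]],"rotation":[[0,0,0],[0,0,0],[0,0,0],[0,0,0],[0,0,0]],"hand":[2.5,2.5,2.5,2.5,2.5]}' 40;  python3 - <<'E'
from h import *
s=sense();c=camera("wrist");crop(c,0,0,640,480,1.25,"w3.png")
print(s["position"])
for X in ((.568,.275,.024),(.568,.051,.024),(.436,.051,.024),(.436,.275,.024),(.529,.235,.024),(.529,.163,.024)):print((proj(c,X,s)*1.25).round())
E
```

```text
clock: 3.97
position: [0.5341, -0.1106, 0.2019]
orientation: [0.708, 0.707, 0.001, 0.001]
force: [1.4, 0.8, -0.4]
gripper_width: 0.0346
clock: 4.38
position: [0.514, 0.0897, 0.2066]
orientation: [0.707, 0.707, 0.001, 0.0]
force: [1.2, -0.1, -0.7]
gripper_width: 0.0345
clock: 4.8
position: [0.5087, 0.1578, 0.2061]
orientation: [0.707, 0.707, 0.0, 0.0]
force: [-0.9, -0.7, -1.3]
gripper_width: 0.0348
[0.5086846  0.15778511 0.20605323]
[500.  70.]
[484. 415.]
[296. 415.]
[275.  69.]
[433. 141.]
[431. 258.]
```

View pics/w3.png

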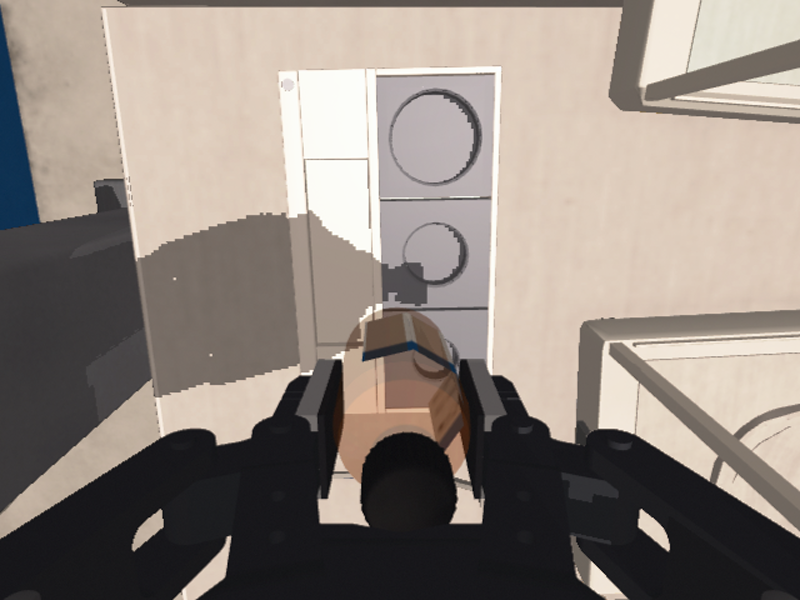

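The bottle is held upright. The large well is centred at (435,137) and the medium at (435,253); the small one is hidden behind the bottle at about (437,365). The caddy corners are at (280,71) and (500,67).

```bash
python3 - <<'E'
from h import *
s=sense();c=camera("wrist")
for n,u,v,z in (("L",435,137,.024),("M",435,253.5,.024),("c1",280,71,.024),("c2",500,67,.024),("tr1",305,158,.024),("tr2",368,158,.024)): print(n,hit(c,u/1.25,v/1.25,z,s).round(4))
go([.530,.236,.1],90)
E
```

```text
L [0.5305 0.2367 0.024 ]
M [0.5318 0.1653 0.024 ]
c1 [0.4391 0.2736 0.024 ]
c2 [0.5679 0.2757 0.024 ]
tr1 [0.4513 0.2245 0.024 ]
tr2 [0.4898 0.2245 0.024 ]
at [0.5089 0.1568 0.2058] t 4.9 F [-0.3  0.   0.4] w 0.0348 q [ 0.3   0.26 -0.05  1.26 -0.    1.87]
travel [7.92, 2.09, 10.58] rot [0.0, -0.0, -0.1]
```

```bash
python3 -m handwheel '{"travel":[[3,0.7,1],[6,1.6,4],[7.9,2.1,8],[7.9,2.1,12],[7.9,2.1,12.6]],"rotation":[[0,0,0],[0,0,0],[0,0,0],[0,0,0],[0,0,0]],"hand":[2.5,2.5,2.5,2.5,2.5]}' 40;python3 -m handwheel '{"travel":[[0,0,0]],"rotation":[[0,0,0]],"hand":[2.5]}'; python3 - <<'E'
from h import *
go([.530,.2365,.040],90)
c=camera("scene");crop(c,170,180,310,330,4,"s2.png")
E
```

```text
clock: 5.32
position: [0.5271, 0.2351, 0.0736]
orientation: [0.708, 0.707, -0.004, -0.002]
force: [-2.0, -0.3, -1.8]
gripper_width: 0.0347
clock: 5.4
position: [0.5279, 0.2347, 0.0768]
orientation: [0.708, 0.706, -0.003, -0.001]
force: [-0.8, 0.2, 0.2]
gripper_width: 0.0345
at [0.5279 0.2347 0.0768] t 5.4 F [-0.8  0.2  0.2] w 0.0345 q [ 0.42  0.42 -0.15  1.   -0.    1.99]
travel [0.19, 0.24, 3.68] rot [-0.3, 0.2, -0.1]
```

View pics/s2.png

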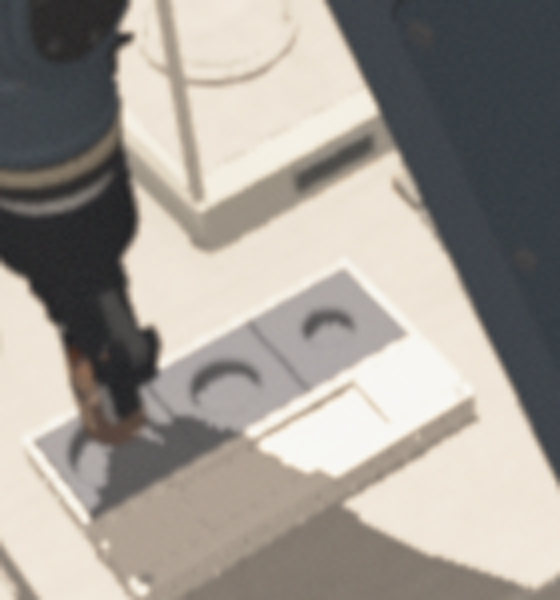

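The bottle is above the large well, and the descent looks clear.

```bash
python3 -m handwheel '{"travel":[[0.2,0.2,1.5],[0.2,0.2,3],[0.2,0.2,3.6],[0.2,0.2,3.8],[0.2,0.2,3.8]],"rotation":[[0,0,0],[0,0,0],[0,0,0],[0,0,0],[0,0,0]],"hand":[2.5,2.5,2.5,2.5,2.5]}' 40;python3 -m handwheel '{"travel":[[0,0,0]],"rotation":[[0,0,0]],"hand":[2.5]}'; python3 - <<'E'
from h import *
go([.530,.2365,.038],90)
E
```

```text
clock: 5.87
position: [0.5326, 0.2384, 0.0429]
orientation: [0.708, 0.707, 0.001, 0.0]
force: [-0.3, 0.2, -0.4]
gripper_width: 0.0347
clock: 5.95
position: [0.5327, 0.2387, 0.043]
orientation: [0.708, 0.707, 0.001, 0.0]
force: [0.5, 0.0, -0.8]
gripper_width: 0.0345
at [0.5327 0.2387 0.043 ] t 5.95 F [ 0.5  0.  -0.8] w 0.0345 q [ 0.42  0.46 -0.19  0.92  0.    1.99]
travel [-0.22, -0.27, 0.5] rot [0.1, -0.1, -0.1]
```

```bash
python3 -m handwheel '{"travel":[[-0.2,-0.3,0.2],[-0.2,-0.3,0.4],[-0.2,-0.3,0.5],[-0.2,-0.3,0.5]],"rotation":[[0,0,0],[0,0,0],[0,0,0],[0,0,0]],"hand":[2.5,2.5,2.5,2.5]}' 40
```

```text
clock: 6.28
position: [0.5289, 0.2367, 0.0379]
orientation: [0.707, 0.707, 0.001, 0.0]
force: [-3.8, -2.0, 13.9]
gripper_width: 0.0349
```

```bash
python3 -m handwheel '{"travel":[[0,0,0],[0,0,0],[0,0,0],[0,0,0]],"rotation":[[0,0,0],[0,0,0],[0,0,0],[0,0,0]],"hand":[4.2,5,6,6.5]}' 40;python3 -m handwheel '{"travel":[[0,0,-3],[0,0,-7],[0,0,-11],[0,0,-15],[0,0,-18]],"rotation":[[0,0,0],[0,0,0],[0,0,0],[0,0,0],[0,0,0]],"hand":[6.5,6.5,6.5,6.5,6.5]}' 40; python3 - <<'E'
from h import *
c=camera("wrist");crop(c,0,0,640,480,1.25,"w4.png")
s=sense()
for X in ((.530,.2365,.085+.01),(.530,.2365,.01)):print((proj(c,X,s)*1.25).round())
go([.417,-.264,.15],90)
E
```

```text
clock: 6.62
position: [0.5288, 0.2368, 0.0362]
orientation: [0.707, 0.707, -0.0, -0.0]
force: [0.1, 0.7, -1.2]
gripper_width: 0.0644
clock: 7.03
position: [0.5291, 0.2369, 0.2197]
orientation: [0.707, 0.707, 0.001, 0.0]
force: [1.0, -0.0, -0.3]
gripper_width: 0.0652
[395. 288.]
[395. 259.]
at [0.5309 0.2377 0.2249] t 7.08 F [0.8 0.2 3.9] w 0.065 q [0.42 0.33 0.1  1.33 0.   1.99]
travel [-50.21, -11.43, 7.19] rot [0.5, -0.2, -0.0]
```

View pics/w4.png

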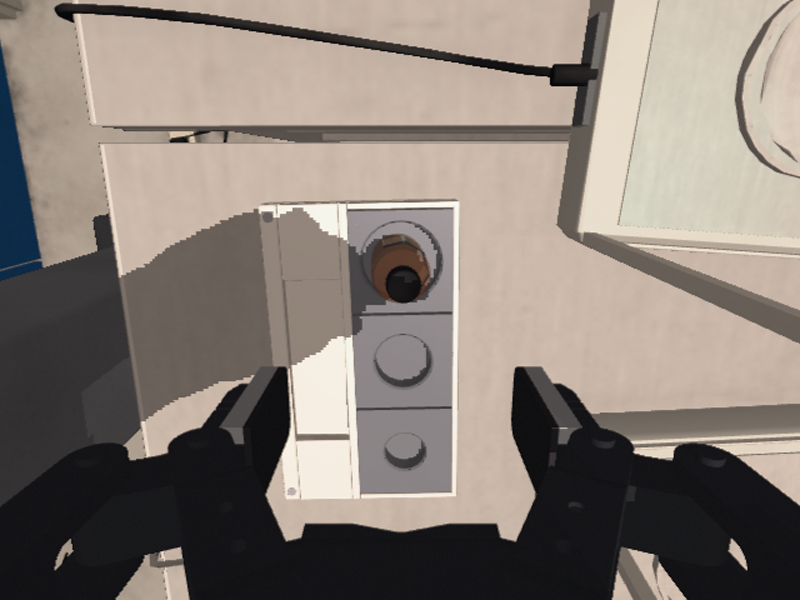

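The dropper bottle stands in the large well, with its cap at (403,285). The medium well is centred at (403,359), the small at (406,450), and the trough spans x 288–350 and y 279–437. I'll take one settled picture to measure these.

```bash
python3 - <<'E'
from h import *
camera("side");s=sense();c=camera("wrist");print(s["position"],sense()["position"])
crop(c,190,140,400,420,2,"w5.png")
np.savez("c.npz",K=c["camera_matrix"],T=c["T_tool_cam"],p=s["position"],q=s["orientation"])
E
```

```text
[0.53104443 0.23772171 0.22190191] [0.53008147 0.23735067 0.21901902]
```

View pics/w5.png

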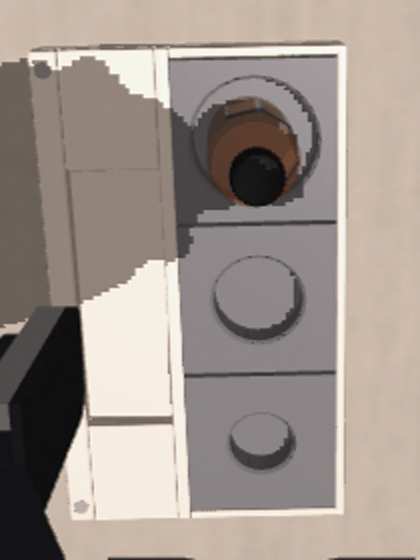

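```bash
python3 - <<'E'
from h import *
d=np.load("c.npz");c={"camera_matrix":d["K"],"T_tool_cam":d["T"]};s={"position":d["p"],"orientation":d["q"]}
for n,u,v,z in (("M",258,299,.024),("S",262,440.5,.024),("Lx",256,138,.024),("TL",30,52,.024),("TR",345,47,.024),("BR",343,515,.024),("BL",70,519,.024),("tr far-left",68,170,.024),("tr near-left",90,418,.024),("tr near-right top",173,417,.024),("cap",258,177,.095)): print(n,hit(c,190+u/2,140+v/2,z,s).round(4))
go([.417,-.264,.15],90)
E
```

```text
M [0.5321 0.1654 0.024 ]
S [0.5339 0.0943 0.024 ]
Lx [0.5313 0.2384 0.024 ]
TL [0.4386 0.2744 0.024 ]
TR [0.568  0.2763 0.024 ]
BR [0.573  0.0537 0.024 ]
BL [0.4415 0.0522 0.024 ]
tr far-left [0.4511 0.2246 0.024 ]
tr near-left [0.4541 0.1065 0.024 ]
tr near-right top [0.4926 0.1068 0.024 ]
cap [0.5319 0.2387 0.095 ]
at [0.5301 0.2374 0.219 ] t 7.18 F [-0.2 -0.2 -0.7] w 0.065 q [0.42 0.33 0.09 1.32 0.   1.99]
travel [-50.16, -11.31, 6.74] rot [0.3, -0.1, -0.0]
```

```bash
python3 -m handwheel '{"travel":[[-4,-0.9,0],[-8,-1.8,0],[-12,-2.7,0],[-16,-3.6,0],[-20,-4.5,0]],"rotation":[[0,0,0],[0,0,0],[0,0,0],[0,0,0],[0,0,0]],"hand":[6.5,6.5,6.5,6.5,6.5]}' 40;python3 -m handwheel '{"travel":[[-4,-0.9,0],[-8,-1.8,0],[-12,-2.7,0],[-16,-3.6,0],[-20,-4.5,0]],"rotation":[[0,0,0],[0,0,0],[0,0,0],[0,0,0],[0,0,0]],"hand":[6,6,6,6,6]}' 40;python3 -m handwheel '{"travel":[[-4,-0.9,1],[-8,-1.8,3],[-10,-2.3,5],[-10.2,-2.3,6.9],[-10.2,-2.3,6.9]],"rotation":[[0,0,0],[0,0,0],[0,0,0],[0,0,0],[0,0,0]],"hand":[6,6,6,6,6]}' 40;  python3 - <<'E'
from h import *
camera("side");camera("side");s=sense();c=camera("wrist");crop(c,0,0,640,480,1.25,"w6.png")
for X in ((.4185,-.264,.035),(.4185,-.264,0)):print((proj(c,X,s)*1.25).round())
go([.4185,-.264,.018],90)
E
```

```text
clock: 7.6
position: [0.4822, 0.0353, 0.2149]
orientation: [0.707, 0.707, -0.001, -0.001]
force: [1.3, -0.2, -0.2]
gripper_width: 0.0649
clock: 8.02
position: [0.4371, -0.1647, 0.2151]
orientation: [0.707, 0.707, -0.0, -0.001]
force: [0.2, 0.2, -0.2]
gripper_width: 0.0602
clock: 8.43
position: [0.4125, -0.2652, 0.1428]
orientation: [0.708, 0.706, -0.001, -0.004]
force: [-0.3, -0.2, -0.0]
gripper_width: 0.0599
[407. 293.]
[407. 278.]
at [ 0.4154 -0.2646  0.1474] t 8.58 F [ 0.7 -0.   0.1] w 0.0599 q [-0.57  0.23 -0.25  1.1   0.    1.  ]
travel [0.05, 0.32, 12.94] rot [-0.1, -0.0, -0.0]
```

View pics/w6.png

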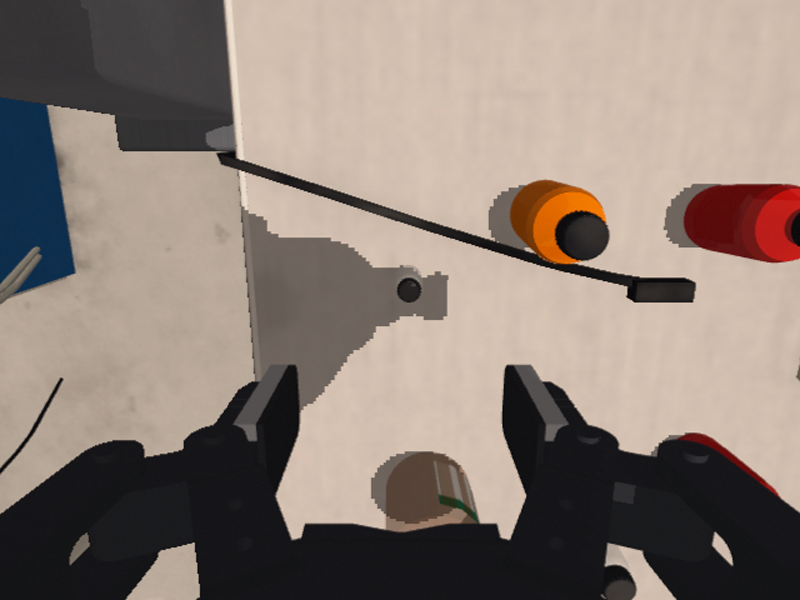

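The small vial's cap is at (409,290), within 2 mm of the prediction. The cable at (470,235) is about 3 cm clear of the fingers.

```bash
python3 -m handwheel '{"travel":[[0.2,0.3,4],[0.2,0.3,8],[0.2,0.3,11.5],[0.2,0.3,12.9],[0.2,0.3,12.9]],"rotation":[[0,0,0],[0,0,0],[0,0,0],[0,0,0],[0,0,0]],"hand":[5,5,5,5,5]}' 30;python3 -m handwheel '{"travel":[[0,0,0],[0,0,0]],"rotation":[[0,0,0],[0,0,0]],"hand":[4,3]}';python3 -m handwheel '{"travel":[[0,0,0],[0,0,0],[0,0,0],[0,0,0],[0,0,0]],"rotation":[[0,0,0],[0,0,0],[0,0,0],[0,0,0],[0,0,0]],"hand":[2,1,0.8,0.8,0.8]}' 30
```

```text
clock: 9.0
position: [0.4175, -0.2612, 0.0163]
orientation: [0.707, 0.708, -0.0, -0.002]
force: [-0.8, -0.2, -0.1]
gripper_width: 0.0501
clock: 9.17
position: [0.42, -0.2634, 0.0201]
orientation: [0.707, 0.707, 0.0, 0.001]
force: [0.1, 0.3, 1.5]
gripper_width: 0.0303
clock: 9.58
position: [0.4197, -0.2638, 0.0199]
orientation: [0.707, 0.707, 0.001, 0.002]
force: [-0.9, 0.6, 8.0]
gripper_width: 0.0132
```

```bash
python3 -m handwheel '{"travel":[[0,0,-1],[0,0,-4],[0,0,-8],[0,0,-12],[0,0,-15]],"rotation":[[0,0,0],[0,0,0],[0,0,0],[0,0,0],[0,0,0]],"hand":[0.8,0.8,0.8,0.8,0.8]}' 30; python3 - <<'E'
from h import *
s=sense();c=camera("wrist");crop(c,220,250,420,400,4,"w7.png")
c=camera("side");crop(c,290,150,450,300,4,"d7.png")
go([.534,.0945,.17],90)
E
```

```text
clock: 10.0
position: [0.4189, -0.2635, 0.1721]
orientation: [0.707, 0.707, 0.0, 0.002]
force: [0.8, -0.8, 0.5]
gripper_width: 0.013
at [ 0.421  -0.2648  0.1741] t 10.1 F [ 0.1 -0.4 -0.2] w 0.0132 q [-0.56  0.21 -0.2   1.15  0.    1.01]
travel [35.94, 11.27, 0.32] rot [0.5, 0.3, -0.0]
```

View pics/w7.png

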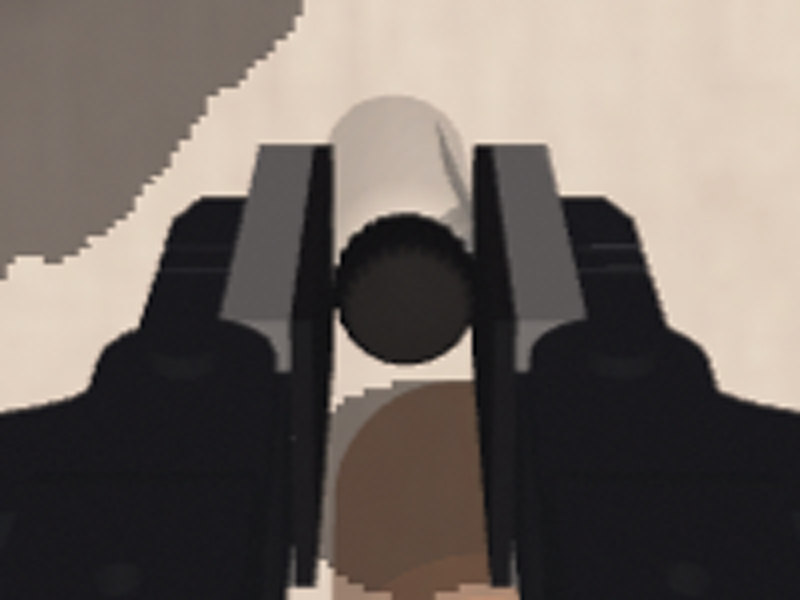

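View pics/d7.png

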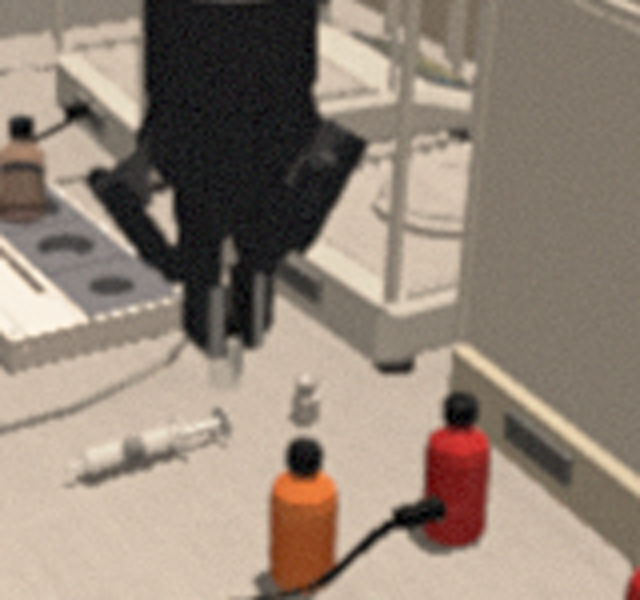

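The small vial is held upright, with its cap at (405,288) in the crop, and the side view agrees.

```bash
python3 -m handwheel '{"travel":[[4,1.2,0],[8,2.5,0],[12,3.7,0],[16,5,0],[20,6.2,0]],"rotation":[[0,0,0],[0,0,0],[0,0,0],[0,0,0],[0.5,0.3,0]],"hand":[0.8,0.8,0.8,0.8,0.8]}' 30;python3 -m handwheel '{"travel":[[4,1.2,0],[8,2.5,0],[12,3.7,0],[16,5,0],[16,5,0]],"rotation":[[0,0,0],[0,0,0],[0,0,0],[0,0,0],[0,0,0]],"hand":[0.8,0.8,0.8,0.8,0.8]}' 30; python3 - <<'E'
from h import *
camera("side");s=sense();c=camera("wrist");crop(c,0,0,640,480,1.25,"w8.png")
T=c["T_tool_cam"];d=T[:3,:3]@np.linalg.inv(c["camera_matrix"])@[321.2,322,1];o=T[:3,3];print("cap in tool",o+d*(-.015-o[2])/d[2])
for X in ((.534,.0945,.024),):print((proj(c,X,s)*1.25).round())
go([.534,.0945,.05],90)
E
```

```text
clock: 10.52
position: [0.4801, -0.0625, 0.1685]
orientation: [0.708, 0.707, -0.001, -0.005]
force: [0.9, -0.8, -0.7]
gripper_width: 0.0129
clock: 10.93
position: [0.5321, 0.1017, 0.1685]
orientation: [0.706, 0.709, 0.0, -0.005]
force: [-1.1, 0.0, -0.4]
gripper_width: 0.013
cap in tool [ 0.00279321  0.00109261 -0.015     ]
[406. 289.]
at [0.5303 0.0973 0.1683] t 11.03 F [-0.1 -0.6  0.3] w 0.0131 q [ 0.18  0.3  -0.1   1.19  0.01  1.75]
travel [-0.34, 0.48, 11.82] rot [-0.5, -0.3, 0.2]
```

View pics/w8.png

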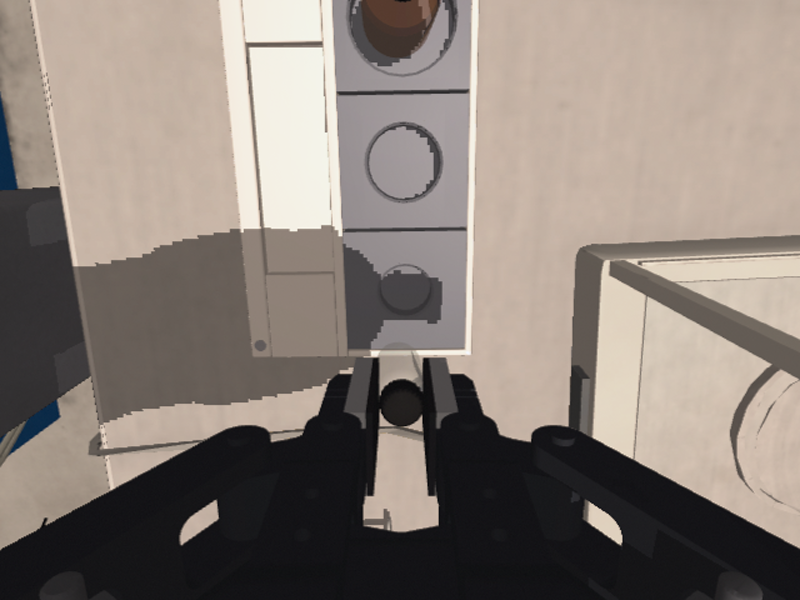

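The small well is at (405,289), matching the prediction, and the vial sits about 2.5 mm toward +y in the fingers. I'll descend with that offset.

```bash
python3 -m handwheel '{"travel":[[-0.6,0.4,4],[-0.6,0.4,8],[-0.6,0.4,11.3],[-0.6,0.4,11.8],[-0.6,0.4,11.8]],"rotation":[[-0.5,-0.3,0],[-0.5,-0.3,0],[-0.5,-0.3,0],[-0.5,-0.3,0],[-0.5,-0.3,0]],"hand":[0.8,0.8,0.8,0.8,0.8]}' 30;python3 -m handwheel '{"travel":[[0,0,0],[0,0,0]],"rotation":[[0,0,0],[0,0,0]],"hand":[0.8,0.8]}';python3 - <<'E'
from h import *
s=sense();c=camera("wrist");crop(c,200,200,440,380,3,"w9.png")
print((proj(c,(.534,.0945,.024),s)-[200,200])*3)
go([.5335,.092,.0305],90)
E
```

```text
clock: 11.45
position: [0.5314, 0.0889, 0.0493]
orientation: [0.708, 0.706, -0.002, -0.001]
force: [-0.4, -1.2, 0.0]
gripper_width: 0.0131
clock: 11.62
position: [0.5349, 0.0901, 0.0529]
orientation: [0.708, 0.707, 0.001, 0.001]
force: [-0.2, 0.6, 0.0]
gripper_width: 0.0125
[349.08526686 219.33529932]
at [0.5349 0.0902 0.0529] t 11.67 F [ 0.1 -0.4  0.2] w 0.0129 q [ 0.17  0.39 -0.29  0.9   0.    1.74]
travel [0.18, -0.15, 2.24] rot [0.2, -0.0, -0.1]
```

View pics/w9.png

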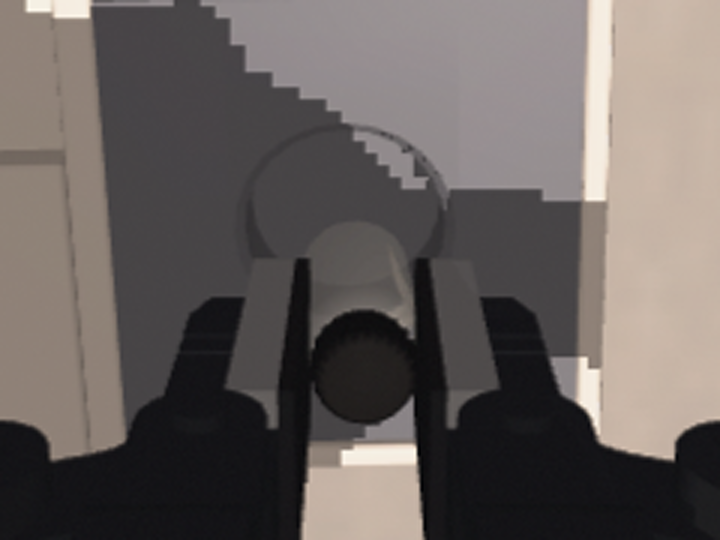

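The well's rim is centred near (345,222) in the crop, as predicted. Lowering the vial.

```bash
python3 -m handwheel '{"travel":[[0.2,-0.2,1],[0.2,-0.2,1.8],[0.2,-0.2,2],[0.2,-0.2,2]],"rotation":[[0,0,0],[0,0,0],[0,0,0],[0,0,0]],"hand":[0.8,0.8,0.8,0.8]}' 30;python3 -m handwheel '{"travel":[[0,0,0],[0,0,0]],"rotation":[[0,0,0],[0,0,0]],"hand":[0.8,0.8]}'
```

```text
clock: 12.0
position: [0.5313, 0.0923, 0.0307]
orientation: [0.707, 0.707, -0.0, -0.0]
force: [0.0, 0.8, 0.0]
gripper_width: 0.0131
clock: 12.17
position: [0.5318, 0.0924, 0.0311]
orientation: [0.707, 0.707, 0.0, 0.0]
force: [-0.8, 0.4, -0.1]
gripper_width: 0.0129
```

```bash
python3 -m handwheel '{"travel":[[0,0.1,0.1],[0,0.1,0.2]],"rotation":[[0,0,0],[0,0,0]],"hand":[0.8,0.8]}' 30;python3 -m handwheel '{"travel":[[0,0,0],[0,0,0],[0,0,0],[0,0,-0.3],[0,0,-0.6]],"rotation":[[0,0,0],[0,0,0],[0,0,0],[0,0,0],[0,0,0]],"hand":[1.6,2.4,3.4,4.4,5]}';python3 -m handwheel '{"travel":[[0,0,-3],[0,0,-7],[0,0,-11],[0,0,-15],[0,0,-17]],"rotation":[[0,0,0],[0,0,0],[0,0,0],[0,0,0],[0,0,0]],"hand":[5,5,5,5,5]}' 40; python3 - <<'E'
from h import *
camera("side");s=sense();c=camera("wrist");crop(c,0,0,640,480,1.25,"w10.png")
print((proj(c,(.534,.0945,.045),s)*1.25).round(),(proj(c,(.534,.0945,.024),s)*1.25).round())
go([.5385,-.435,.17],90)
E
```

```text
clock: 12.33
position: [0.5329, 0.0925, 0.0297]
orientation: [0.707, 0.707, 0.001, 0.0]
force: [-6.2, -1.2, 22.1]
gripper_width: 0.013
clock: 12.75
position: [0.5322, 0.0923, 0.0347]
orientation: [0.707, 0.707, -0.0, -0.0]
force: [-0.5, -0.1, -0.7]
gripper_width: 0.05
clock: 13.17
position: [0.5336, 0.0925, 0.2099]
orientation: [0.707, 0.707, 0.002, 0.002]
force: [1.4, -0.3, 0.2]
gripper_width: 0.0502
[395. 268.] [395. 262.]
at [0.5345 0.0926 0.2093] t 13.27 F [ 0.8  0.6 -0.9] w 0.0496 q [ 0.17  0.27 -0.03  1.27  0.    1.74]
travel [-52.77, 0.41, 3.86] rot [0.4, -0.1, -0.0]
```

View pics/w10.png

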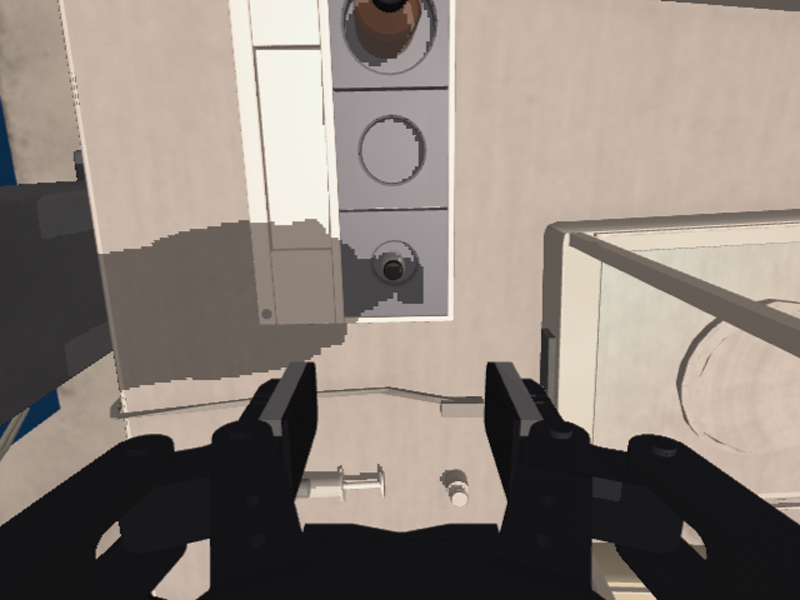

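The small vial stands in the narrow well, with its cap at (393,268) against a predicted (395,268). On to the large vial.

```bash
python3 -m handwheel '{"travel":[[-4,0,0],[-8,0,0],[-12,0,0],[-16,0,0],[-20,0,0]],"rotation":[[0,0,0],[0,0,0],[0,0,0],[0,0,0],[0,0,0]],"hand":[5,5,5,5,5]}' 30;python3 -m handwheel '{"travel":[[-4,0,0],[-8,0,0],[-12,0,0],[-16,0,0],[-20,0,0]],"rotation":[[0,0,0],[0,0,0],[0,0,0],[0,0,0],[0,0,0]],"hand":[5,5,5,5,5]}' 30;python3 -m handwheel '{"travel":[[-4,0,0],[-8,0,1],[-12,0.4,2.5],[-12.8,0.4,3.9],[-12.8,0.4,3.9]],"rotation":[[0,0,0],[0,0,0],[0,0,0],[0,0,0],[0,0,0]],"hand":[5,5,5,5,5]}' 30;  python3 - <<'E'
from h import *
camera("side");camera("side");s=sense();c=camera("wrist");crop(c,0,0,640,480,1.25,"w11.png")
for X in ((.5385,-.435,.051),(.5385,-.435,0)):print((proj(c,X,s)*1.25).round())
go([.5385,-.435,.0195],90)
E
```

```text
clock: 13.68
position: [0.5316, -0.1093, 0.2041]
orientation: [0.707, 0.707, -0.0, -0.0]
force: [0.5, -0.3, 0.2]
gripper_width: 0.0499
clock: 14.1
position: [0.5314, -0.3095, 0.204]
orientation: [0.707, 0.707, -0.0, -0.001]
force: [1.1, 0.2, -0.2]
gripper_width: 0.0497
clock: 14.52
position: [0.534, -0.4378, 0.1607]
orientation: [0.709, 0.706, -0.0, -0.003]
force: [-0.8, 1.1, 0.3]
gripper_width: 0.0499
[406. 293.]
[405. 272.]
at [ 0.5358 -0.4348  0.1655] t 14.67 F [0.1 1.2 0.8] w 0.0497 q [-0.68  0.55  0.31  1.33  0.    0.89]
travel [-0.03, 0.28, 14.6] rot [-0.0, -0.1, -0.0]
```

View pics/w11.png

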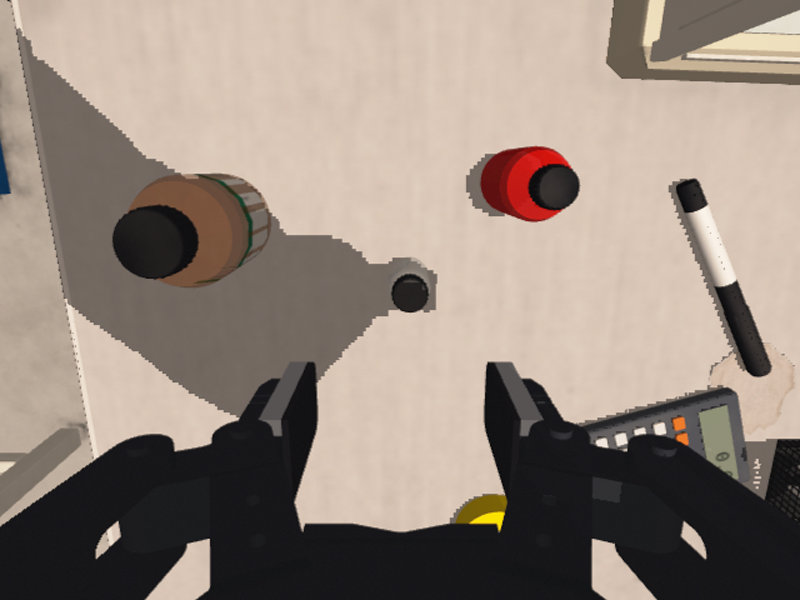

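The large vial's cap is at (410,293), 2 mm further in +x than predicted. Both the big bottle and the red one are clear of the fingers.

```bash
python3 -m handwheel '{"travel":[[0,0.4,4],[0,0.4,8],[0,0.4,12],[0,0.4,14.3],[0,0.4,14.6]],"rotation":[[0,0,0],[0,0,0],[0,0,0],[0,0,0],[0,0,0]],"hand":[5,5,5,5,5]}' 30;python3 -m handwheel '{"travel":[[0,0,0],[0,0,0]],"rotation":[[0,0,0],[0,0,0]],"hand":[4.4,3.6]}';python3 -m handwheel '{"travel":[[0,0,0],[0,0,0],[0,0,0],[0,0,0],[0,0,0]],"rotation":[[0,0,0],[0,0,0],[0,0,0],[0,0,0],[0,0,0]],"hand":[2.8,2,1.6,1.6,1.6]}' 30
```

```text
clock: 15.08
position: [0.5383, -0.4322, 0.0158]
orientation: [0.707, 0.708, -0.0, -0.003]
force: [-0.8, 0.6, -0.5]
gripper_width: 0.0501
clock: 15.25
position: [0.5414, -0.4357, 0.0222]
orientation: [0.707, 0.707, 0.0, 0.001]
force: [-0.1, -0.5, 0.4]
gripper_width: 0.036
clock: 15.67
position: [0.5414, -0.4366, 0.0225]
orientation: [0.707, 0.707, 0.0, 0.002]
force: [0.2, 0.1, 7.2]
gripper_width: 0.0216
```

```bash
python3 -m handwheel '{"travel":[[0,0,-1],[0,0,-4],[0,0,-8],[0,0,-12],[0,0,-16]],"rotation":[[0,0,0],[0,0,0],[0,0,0],[0,0,0],[0,0,0]],"hand":[1.6,1.6,1.6,1.6,1.6]}' 30; python3 - <<'E'
from h import *
s=sense();c=camera("wrist");crop(c,220,250,420,400,4,"w12.png")
go([.532,.165,.18],90)
E
```

```text
clock: 16.08
position: [0.5397, -0.4355, 0.1829]
orientation: [0.707, 0.707, 0.0, 0.0]
force: [1.2, -0.9, -0.5]
gripper_width: 0.0212
at [ 0.542  -0.4374  0.1922] t 16.13 F [ 0.2 -0.7  7. ] w 0.0213 q [-0.68  0.54  0.36  1.38 -0.    0.89]
travel [60.24, -1.05, 0.74] rot [0.5, 0.4, -0.0]
```

View pics/w12.png

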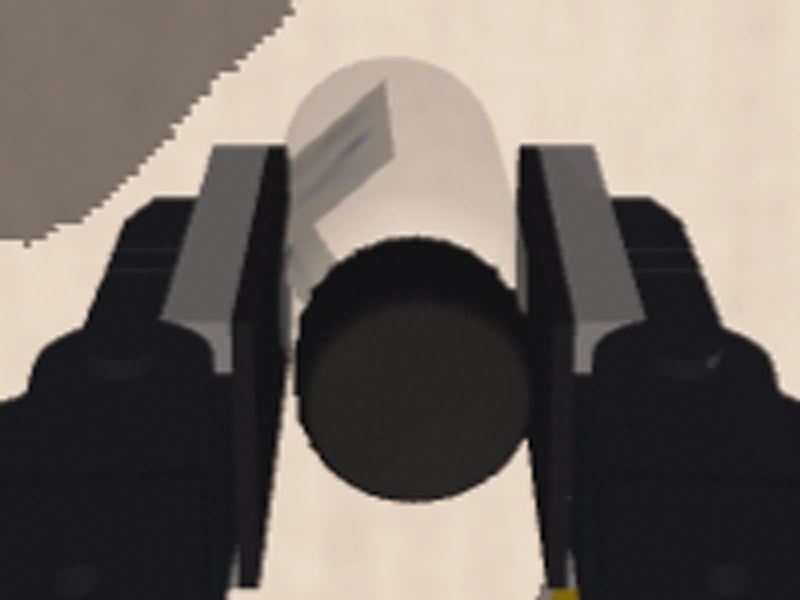

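The vial is held essentially upright (cap at (415,400) in the crop, base around (392,110)).

```bash
python3 -m handwheel '{"travel":[[4,0,0],[8,0,0],[12,0,0],[16,0,0],[20,-0.3,0]],"rotation":[[0,0,0],[0,0,0],[0,0,0],[0,0,0],[0.5,0.4,0]],"hand":[1.6,1.6,1.6,1.6,1.6]}' 30;python3 -m handwheel '{"travel":[[4,0,0],[8,0,0],[12,0,0],[16,0,0],[20,-0.3,0]],"rotation":[[0,0,0],[0,0,0],[0,0,0],[0,0,0],[0,0,0]],"hand":[1.6,1.6,1.6,1.6,1.6]}' 30;python3 -m handwheel '{"travel":[[4,0,0],[8,-0.2,0],[12,-0.3,0],[16,-0.3,0],[20,-0.4,0]],"rotation":[[0,0,0],[0,0,0],[0,0,0],[0,0,0],[0,0,0]],"hand":[1.6,1.6,1.6,1.6,1.6]}' 30;  python3 - <<'E'
from h import *
camera("side");camera("side");s=sense();c=camera("wrist");crop(c,0,0,640,480,1.25,"w13.png")
for X in ((.532,.165,.024),):print((proj(c,X,s)*1.25).round())
T=c["T_tool_cam"];d=T[:3,:3]@np.linalg.inv(c["camera_matrix"])@[220+415/4,250+400/4,1];o=T[:3,3];print("cap in tool",o+d*(-.0285-o[2])/d[2])
go([.532,.165,.055],90)
E
```

```text
clock: 16.55
position: [0.537, -0.234, 0.1812]
orientation: [0.707, 0.707, -0.0, -0.005]
force: [-0.1, -0.7, 0.4]
gripper_width: 0.0212
clock: 16.97
position: [0.5345, -0.0339, 0.1826]
orientation: [0.707, 0.707, 0.0, -0.005]
force: [-0.5, -0.3, 0.3]
gripper_width: 0.0214
clock: 17.38
position: [0.5304, 0.1663, 0.1842]
orientation: [0.707, 0.707, 0.0, -0.005]
force: [0.8, -0.2, -0.9]
gripper_width: 0.0214
[404. 283.]
cap in tool [ 5.69134242e-05  1.86698753e-03 -2.85000000e-02]
at [0.5303 0.1671 0.1836] t 17.53 F [-0.2 -0.3 -0.6] w 0.0211 q [ 0.3   0.31 -0.03  1.23  0.01  1.87]
travel [-0.31, 0.26, 12.86] rot [-0.4, -0.4, 0.2]
```

View pics/w13.png

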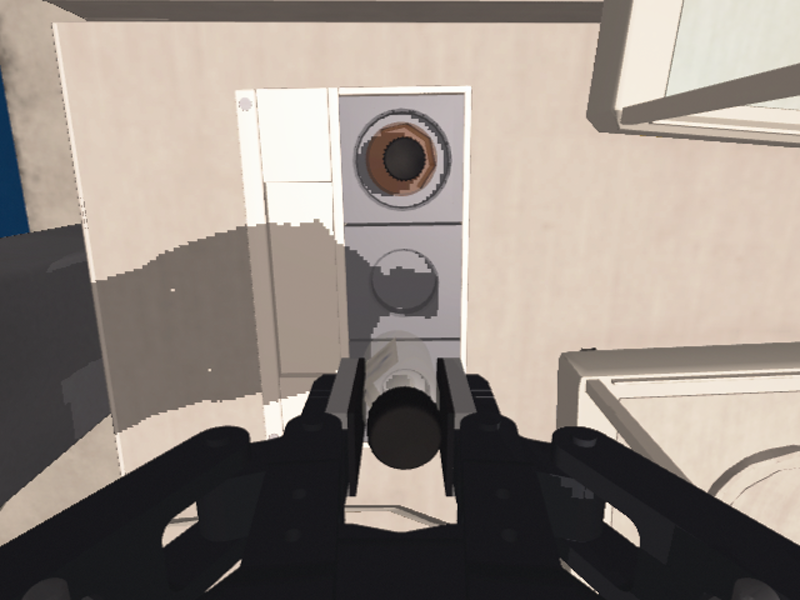

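The medium well is at (404,282), matching the prediction, so I'll descend.

```bash
python3 -m handwheel '{"travel":[[-0.3,0.3,4],[-0.3,0.3,8],[-0.3,0.3,12],[-0.3,0.3,13.4],[-0.3,0.3,13.8]],"rotation":[[-0.4,-0.4,0],[-0.4,-0.4,0],[-0.4,-0.4,0],[-0.4,-0.4,0],[-0.4,-0.4,0]],"hand":[1.6,1.6,1.6,1.6,1.6]}' 30;python3 -m handwheel '{"travel":[[0,0,0],[0,0,0]],"rotation":[[0,0,0],[0,0,0]],"hand":[1.6,1.6]}';python3 - <<'E'
from h import *
go([.532,.165,.033],90)
E
```

```text
clock: 17.95
position: [0.5303, 0.1606, 0.0421]
orientation: [0.708, 0.706, -0.003, -0.002]
force: [-0.2, -0.4, -0.1]
gripper_width: 0.0214
clock: 18.12
position: [0.5334, 0.1619, 0.0461]
orientation: [0.708, 0.707, 0.0, -0.0]
force: [1.2, -0.8, -0.2]
gripper_width: 0.0214
at [0.5334 0.1619 0.0461] t 18.12 F [ 1.2 -0.8 -0.2] w 0.0214 q [ 0.29  0.42 -0.26  0.9   0.    1.87]
travel [0.31, -0.14, 1.31] rot [0.0, -0.0, -0.1]
```

```bash
python3 -m handwheel '{"travel":[[0.3,-0.1,0.6],[0.3,-0.1,1.1],[0.3,-0.1,1.3],[0.3,-0.1,1.3]],"rotation":[[0,0,0],[0,0,0],[0,0,0],[0,0,0]],"hand":[1.6,1.6,1.6,1.6]}' 30
```

```text
clock: 18.45
position: [0.5318, 0.1656, 0.0325]
orientation: [0.707, 0.707, 0.0, -0.0]
force: [-0.5, -0.1, 6.1]
gripper_width: 0.0214
```

Contact with the floor at the expected height. Releasing, then retracting and checking.

```bash
python3 -m handwheel '{"travel":[[0,0,0],[0,0,0],[0,0,0],[0,0,0],[0,0,-0.4]],"rotation":[[0,0,0],[0,0,0],[0,0,0],[0,0,0],[0,0,0]],"hand":[2.4,3,3.8,4.6,5]}';python3 -m handwheel '{"travel":[[0,0,-3],[0,0,-7],[0,0,-11],[0,0,-15],[0,0,-18]],"rotation":[[0,0,0],[0,0,0],[0,0,0],[0,0,0],[0,0,0]],"hand":[5,5,5,5,5]}' 40; python3 - <<'E'
from h import *
camera("side");s=sense();c=camera("wrist");crop(c,0,0,640,480,1.25,"w14.png")
print((proj(c,(.532,.165,.061),s)*1.25).round())
go([.450,-.084,.17],0)
E
```

```text
clock: 18.87
position: [0.5307, 0.1651, 0.0349]
orientation: [0.707, 0.707, -0.001, -0.001]
force: [-0.4, -0.1, -1.1]
gripper_width: 0.0501
clock: 19.28
position: [0.5318, 0.1654, 0.2193]
orientation: [0.707, 0.707, 0.001, -0.0]
force: [0.3, 1.1, -0.2]
gripper_width: 0.05
[394. 274.]
at [0.5339 0.166  0.2214] t 19.38 F [ 0.7 -0.5  0.7] w 0.0499 q [0.3  0.29 0.04 1.31 0.   1.87]
travel [-25.02, -8.41, 5.01] rot [0.2, -0.4, 90.0]
```

View pics/w14.png

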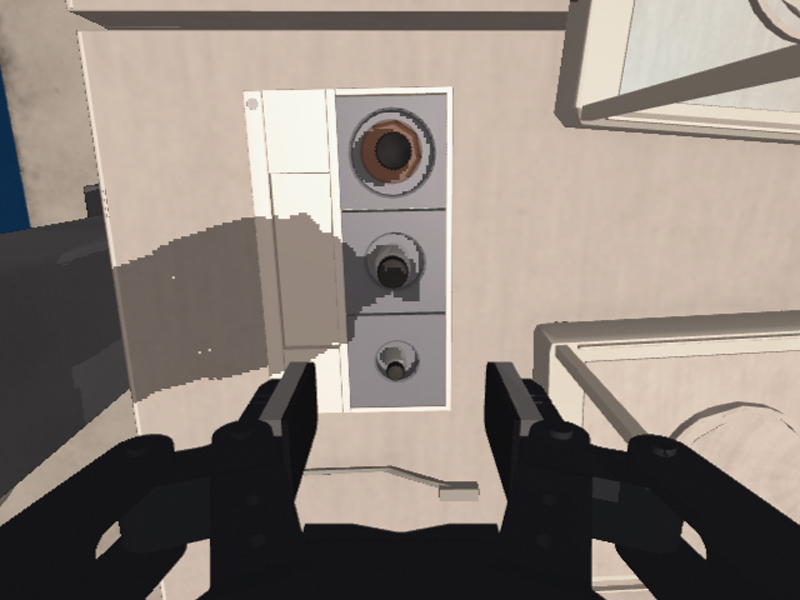

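All three stand in their wells, with caps at (393,150), (393,271) and (395,370). Now the syringe. I'll turn the tool x to heading 180° so the last joint stays in range.

```bash
python3 -m handwheel '{"travel":[[-3,-1,0],[-6,-2,0],[-9,-3,0],[-12,-4,0],[-15,-5,0]],"rotation":[[0,0,-7],[0,0,-14],[0,0,-21],[0,0,-28],[0,0,-35]],"hand":[5,5,5,5,5]}'; python3 -c "
from h import *
go([.450,-.084,.17],180)"
```

```text
clock: 19.8
position: [0.4805, 0.0142, 0.2153]
orientation: [0.459, 0.888, -0.001, -0.001]
force: [0.6, -0.9, 0.5]
gripper_width: 0.0498
at [0.4805 0.0142 0.2153] t 19.8 F [ 0.6 -0.9  0.5] w 0.0498 q [ 0.03  0.17 -0.14  1.26  0.    0.98]
travel [-6.25, -8.16, 4.54] rot [-0.1, -0.1, -54.7]
```

```bash
python3 -m handwheel '{"travel":[[-1.2,-1.6,0],[-2.4,-3.2,1],[-3.6,-4.8,2],[-4.8,-6.4,3],[-6.2,-8.2,4]],"rotation":[[0,0,-7],[0,0,-14],[0,0,-21],[0,0,-28],[0,0,-35]],"hand":[5,5,5,5,5]}'; python3 -m handwheel '{"travel":[[0,0,0],[0,0,0],[0,0,0],[0,0,0]],"rotation":[[0,0,-7],[0,0,-14],[0,0,-19.8],[0,0,-19.8]],"hand":[5,5,5,5]}'; python3 - <<'E'
from h import *
camera("side");camera("side");s=sense();c=camera("wrist");crop(c,0,0,640,480,1.25,"w15.png")
for X in ((.450,-.084,.012),(.411,-.084,.012),(.519,-.081,.012)):print((proj(c,X,s)*1.25).round())
go([.450,-.084,.1],180)
E
```

```text
clock: 20.22
position: [0.4491, -0.0831, 0.1751]
orientation: [0.171, 0.985, -0.0, -0.001]
force: [0.3, 0.1, 0.3]
gripper_width: 0.0499
clock: 20.55
position: [0.4493, -0.0827, 0.1754]
orientation: [0.0, 1.0, 0.0, -0.001]
force: [-0.2, -0.2, 0.9]
gripper_width: 0.0502
[397. 272.]
[397. 207.]
[403. 376.]
at [ 0.4496 -0.0824  0.1755] t 20.7 F [ 0.1 -0.4  0.3] w 0.0498 q [-0.18  0.15 -0.27  1.15 -0.   -0.17]
travel [-0.06, -0.16, 7.55] rot [0.0, -0.1, -0.4]
```

View pics/w15.png

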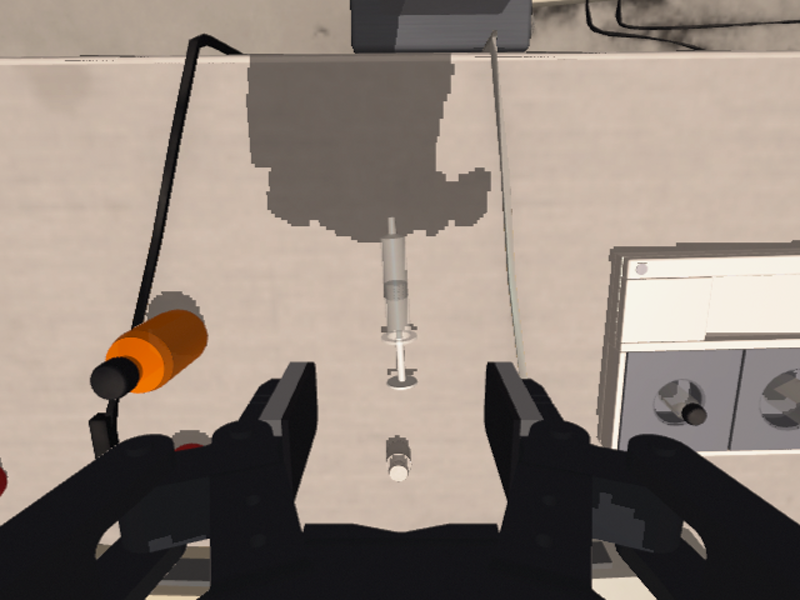

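The syringe lies along the image: tip at (391,218), barrel from y=236 to 336, flange at (398,338), thumb plate at (401,382). The steel weight is at (398,465).

```bash
python3 - <<'E'
from h import *
s=sense();c=camera("wrist")
a=hit(c,391.5/1.25,217/1.25,.0115,s);b=hit(c,401/1.25,382/1.25,.0115,s)
print(a,b,np.linalg.norm(a-b)); m=(a+b)/2; d=(a-b)/np.linalg.norm(a-b); g=m+.015*d
print("mid",m,"grip",g,"ang",np.rad2deg(np.arctan2(d[1],d[0])))
h=np.rad2deg(np.arctan2(d[1],d[0]))
go([g[0],g[1],.009],h)
E
```

```text
[ 0.4167425  -0.08709344  0.0115    ] [ 0.5232278  -0.08215492  0.0115    ] 0.10659975430694923
mid [ 0.46998515 -0.08462418  0.0115    ] grip [ 0.45500125 -0.0853191   0.0115    ] ang -177.34466627889404
at [ 0.4496 -0.0824  0.1755] t 20.75 F [0.6 1.  0.5] w 0.0501 q [-0.18  0.15 -0.27  1.15 -0.   -0.17]
travel [-0.57, -0.29, 16.65] rot [0.0, -0.1, -3.1]
```

```bash
python3 -m handwheel '{"travel":[[-0.5,-0.3,4],[-0.5,-0.3,8],[-0.5,-0.3,12],[-0.5,-0.3,15.5],[-0.5,-0.3,15.8]],"rotation":[[0,0,-3],[0,0,-3],[0,0,-3],[0,0,-3],[0,0,-3]],"hand":[5,5,5,5,5]}' 25;python3 -m handwheel '{"travel":[[0,0,0],[0,0,0]],"rotation":[[0,0,0],[0,0,0]],"hand":[4.4,4]}';python3 - <<'E'
from h import *
go([.4545,-.0853,.0095],-177.4)
E
```

```text
clock: 21.17
position: [0.4505, -0.0846, 0.0129]
orientation: [-0.023, 1.0, 0.001, -0.005]
force: [-1.6, -0.5, -0.2]
gripper_width: 0.0502
clock: 21.33
position: [0.4552, -0.0856, 0.0189]
orientation: [-0.024, 1.0, -0.0, -0.0]
force: [0.3, -0.9, 0.8]
gripper_width: 0.04
at [ 0.4552 -0.0856  0.0189] t 21.33 F [ 0.3 -0.9  0.8] w 0.04 q [-0.19  0.31 -0.51  0.74 -0.   -0.23]
travel [0.07, 0.03, 0.94] rot [-0.0, -0.1, 0.1]
```

```bash
python3 -m handwheel '{"travel":[[0,0,0.5],[0,0,0.9],[0,0,0.9]],"rotation":[[0,0,0],[0,0,0],[0,0,0]],"hand":[4,3.5,3.2]}' 25;python3 -m handwheel '{"travel":[[0,0,0],[0,0,0],[0,0,0],[0,0,0],[0,0,0]],"rotation":[[0,0,0],[0,0,0],[0,0,0],[0,0,0],[0,0,0]],"hand":[2.5,1.8,1.2,0.8,0.6]}' 25;python3 - <<'E'
from h import *
s=sense();c=camera("wrist");crop(c,160,140,480,380,2.5,"w16.png")
E
```

```text
clock: 21.58
position: [0.455, -0.0856, 0.0092]
orientation: [-0.024, 1.0, -0.0, -0.0]
force: [-1.5, 0.9, 0.8]
gripper_width: 0.0318
clock: 22.0
position: [0.4548, -0.0856, 0.0093]
orientation: [-0.024, 1.0, -0.0, -0.0]
force: [-1.1, 1.1, 6.4]
gripper_width: 0.0224
```

View pics/w16.png

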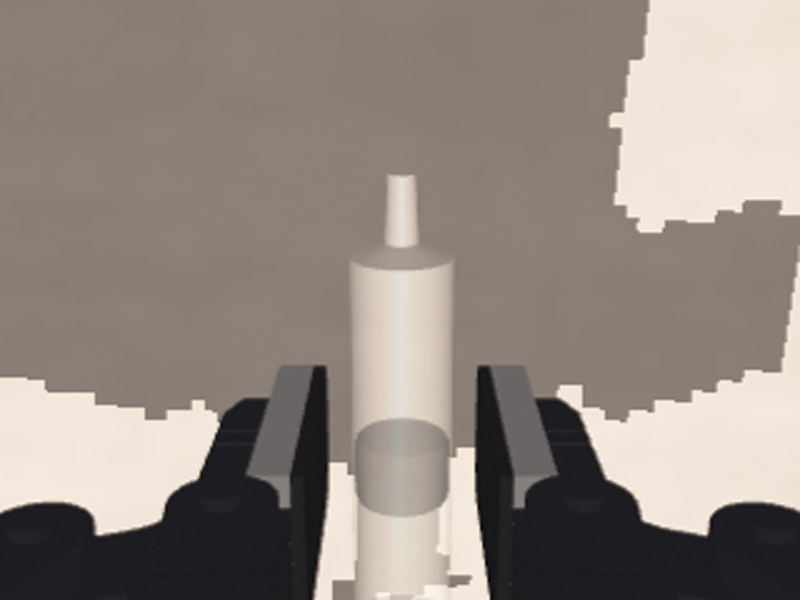

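The barrel is centred between the pads at (400,450), but gaps remain on both sides. I'll let the fingers close further.

```bash
python3 -m handwheel '{"travel":[[0,0,0],[0,0,0],[0,0,0],[0,0,0]],"rotation":[[0,0,0],[0,0,0],[0,0,0],[0,0,0]],"hand":[0.6,0.6,0.6,0.6]}' 25;python3 - <<'E'
from h import *
s=sense();c=camera("wrist");crop(c,160,140,480,380,2.5,"w17.png")
E
```

```text
clock: 22.38
position: [0.4548, -0.0856, 0.0093]
orientation: [-0.024, 1.0, -0.0, -0.0]
force: [-0.9, -0.4, 6.0]
gripper_width: 0.0224
```

View pics/w17.png

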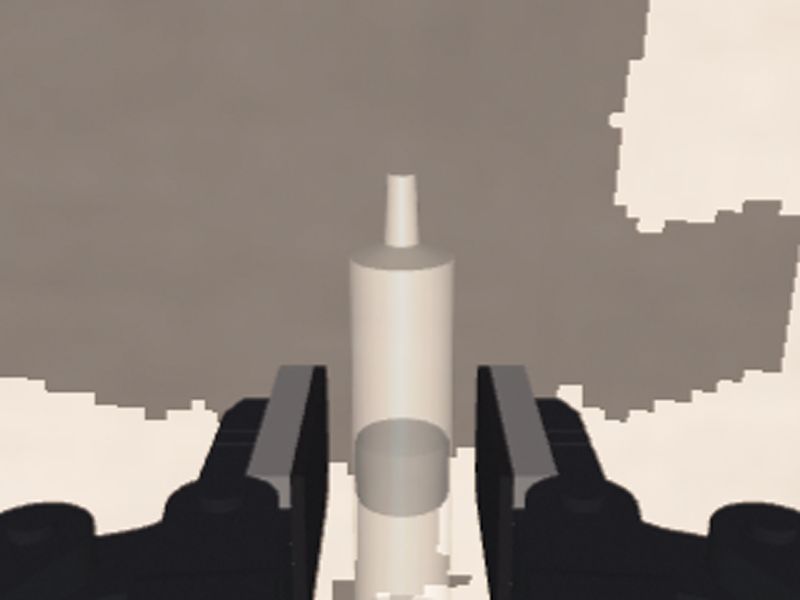

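The fingers have stopped at 22.4 mm, the stated 23 mm width less about 1 mm, with a grip-like reaction. I'll test it with a lift.

```bash
python3 -m handwheel '{"travel":[[0,0,-1],[0,0,-3],[0,0,-5],[0,0,-6],[0,0,-6]],"rotation":[[0,0,0],[0,0,0],[0,0,0],[0,0,0],[0,0,0]],"hand":[0.6,0.6,0.6,0.6,0.6]}' 30;python3 - <<'E'
from h import *
s=sense();c=camera("wrist");crop(c,160,140,480,380,2.5,"w18.png")
c=camera("side");crop(c,270,170,430,290,5,"d18.png")
E
```

```text
clock: 22.85
position: [0.456, -0.0858, 0.0708]
orientation: [-0.024, 1.0, -0.0, 0.001]
force: [-0.2, 0.2, 0.4]
gripper_width: 0.0222
```

View pics/w18.png

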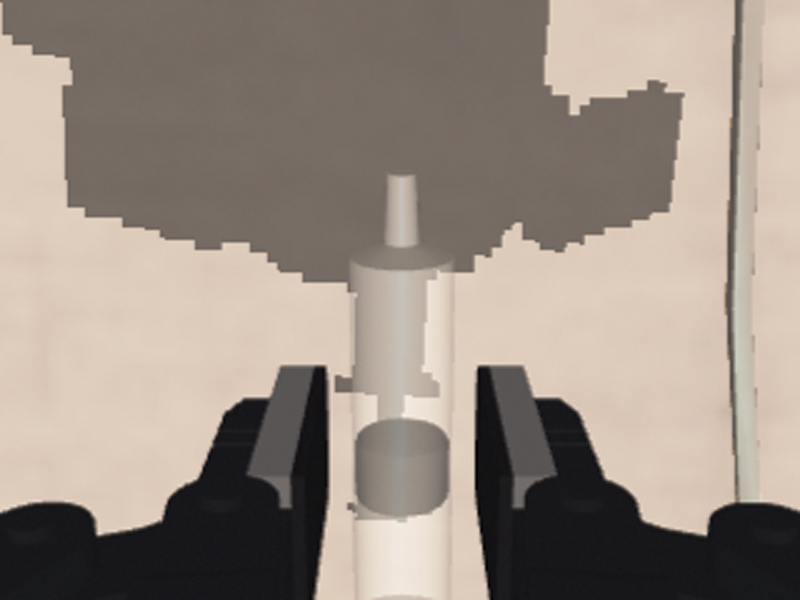

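View pics/d18.png

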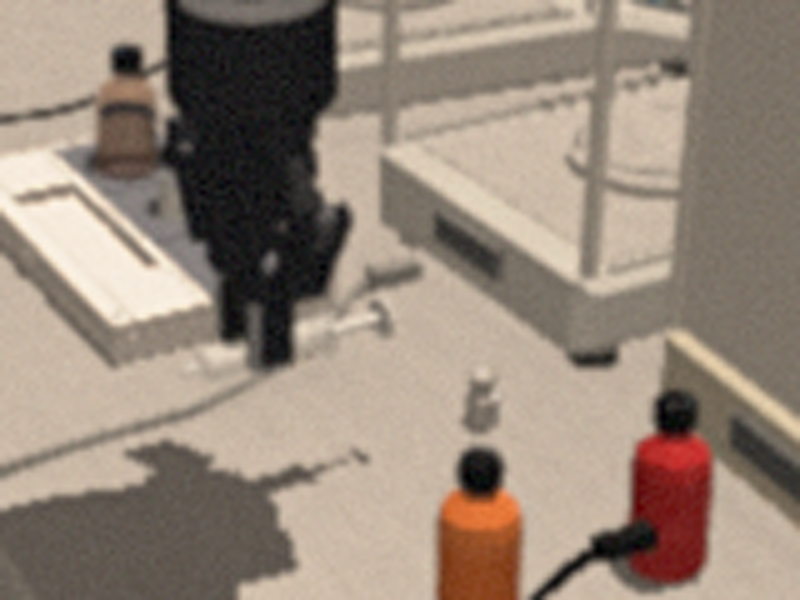

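The syringe is lifted level, with its tip at (402,175) in the crop. Next, the offset in the tool frame and the carry.

```bash
python3 - <<'E'
from h import *
c=camera("wrist")
T=c["T_tool_cam"];d=T[:3,:3]@np.linalg.inv(c["camera_matrix"])@[320.8,210,1];o=T[:3,3];p=o+d*(-.002-o[2])/d[2];print("tip in tool",p,"origin x",p[0]-.054)
off=p[0]-.054
go([.4715,.1645-off,.16],91)
E
```

```text
tip in tool [ 0.03799174  0.00052484 -0.002     ] origin x -0.016008255719424776
at [ 0.4542 -0.0854  0.0681] t 23.0 F [-0.5  0.1 -0.5] w 0.0223 q [-0.19  0.25 -0.44  0.87 -0.   -0.23]
travel [-2.99, 26.48, -9.19] rot [-0.1, -0.1, 91.8]
```

```bash
python3 -m handwheel '{"travel":[[0,0,-3],[0,1,-6.5],[-0.4,4,-9],[-0.8,7,-9.2],[-1.2,10,-9.2]],"rotation":[[0,0,0],[0,0,7],[0,0,14],[0,0,21],[0,0,28]],"hand":[0.6,0.6,0.6,0.6,0.6]}' 30;python3 -c "
from h import *
go([.4715,.1805,.16],91)"
```

```text
clock: 23.42
position: [0.4625, 0.0141, 0.1615]
orientation: [0.217, 0.976, 0.0, 0.0]
force: [0.6, -0.4, -0.5]
gripper_width: 0.0224
at [0.4625 0.0141 0.1615] t 23.42 F [ 0.6 -0.4 -0.5] w 0.0224 q [ 0.03  0.17 -0.29  1.11  0.    0.47]
travel [6.24, 15.46, 0.15] rot [0.0, 0.0, 63.9]
```

```bash
python3 -m handwheel '{"travel":[[1.2,3,0],[2.4,6,0],[3.6,9,0],[4.8,12,0],[6.2,15.5,0]],"rotation":[[0,0,7],[0,0,14],[0,0,21],[0,0,28],[0,0,35]],"hand":[0.6,0.6,0.6,0.6,0.6]}' 30;python3 -m handwheel '{"travel":[[0,0,0],[0,0,0],[0,0,0],[0,0,0],[0,0,0]],"rotation":[[0,0,7],[0,0,14],[0,0,21],[0,0,28],[0,0,29]],"hand":[0.6,0.6,0.6,0.6,0.6]}' 30;python3 - <<'E'
from h import *
camera("side");s=sense();c=camera("wrist");crop(c,0,0,640,480,1.25,"w19.png")
for X in ((.4715,.1645+.061,.024),(.4505,.225,.024),(.4715,.1645+.054,.026)):print((proj(c,X,s)*1.25).round())
go([.4715,.1805,.06],91)
E
```

```text
clock: 23.83
position: [0.4693, 0.178, 0.1594]
orientation: [0.489, 0.872, -0.001, -0.001]
force: [0.9, -0.0, 0.1]
gripper_width: 0.0224
clock: 24.25
position: [0.4695, 0.1769, 0.1593]
orientation: [0.692, 0.722, -0.002, -0.001]
force: [-0.5, -0.5, -0.4]
gripper_width: 0.0224
[408. 194.]
[369. 193.]
[407. 208.]
at [0.4697 0.1767 0.1597] t 24.35 F [-0.3  0.1 -0.9] w 0.0225 q [ 0.36  0.24 -0.2   1.13  0.    1.88]
travel [0.37, 0.23, 9.97] rot [-0.2, 0.0, 2.0]
```

View pics/w19.png

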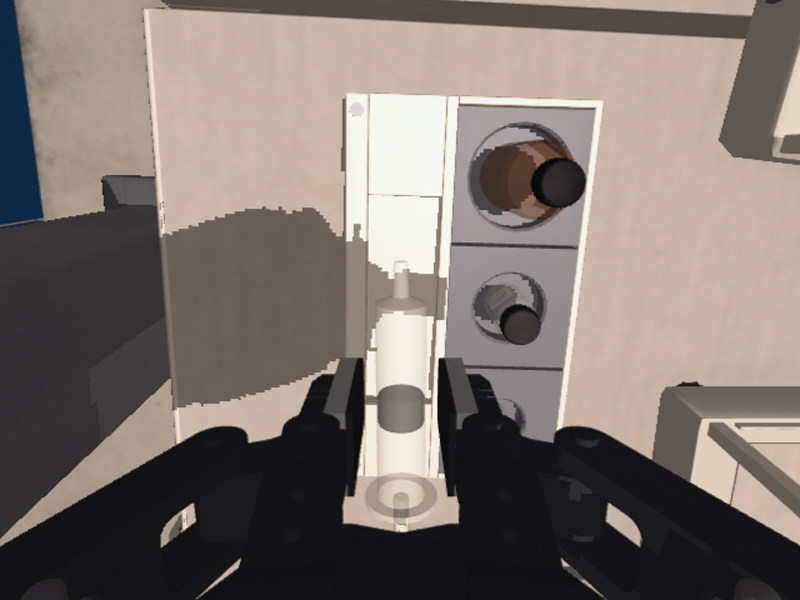

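The trough's far edge is at (369–443,194), as predicted, and the syringe is aligned above it. Descending.

```bash
python3 -m handwheel '{"travel":[[0.4,0.2,4],[0.4,0.2,8],[0.4,0.2,10.5],[0.4,0.2,11],[0.4,0.2,11]],"rotation":[[0,0,2],[0,0,2],[0,0,2],[0,0,2],[0,0,2]],"hand":[0.6,0.6,0.6,0.6,0.6]}' 30;python3 -m handwheel '{"travel":[[0,0,0],[0,0,0]],"rotation":[[0,0,0],[0,0,0]],"hand":[0.6,0.6]}' 30;python3 - <<'E'
from h import *
go([.4715,.1805,.026],91)
s=sense();c=camera("wrist");crop(c,160,90,480,330,2.5,"w20.png")
c=camera("side");crop(c,220,150,380,270,5,"d20.png")
E
```

```text
clock: 24.77
position: [0.4703, 0.1803, 0.0491]
orientation: [0.701, 0.713, -0.002, -0.001]
force: [-0.1, 0.2, 0.1]
gripper_width: 0.0221
clock: 24.93
position: [0.473, 0.1814, 0.0523]
orientation: [0.702, 0.712, 0.001, -0.0]
force: [-0.3, 0.2, -0.1]
gripper_width: 0.022
at [0.473  0.1814 0.0523] t 24.93 F [-0.3  0.2 -0.1] w 0.022 q [ 0.37  0.34 -0.37  0.86  0.    1.92]
travel [-0.09, -0.15, 2.63] rot [0.0, -0.1, -0.2]
```

View pics/w20.png

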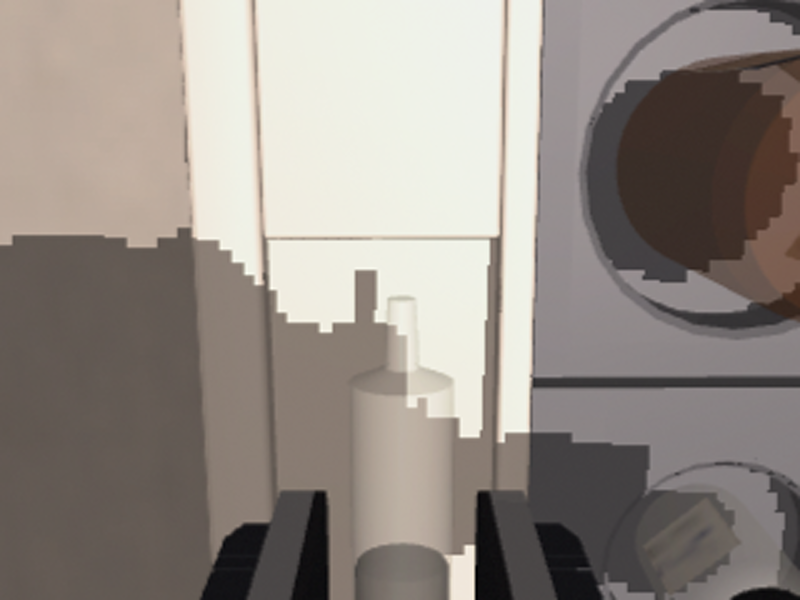

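View pics/d20.png

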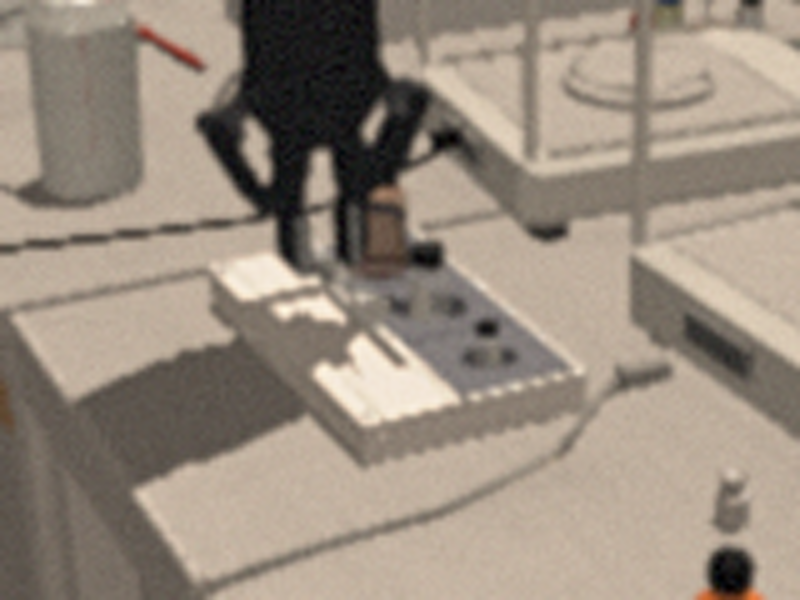

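The syringe is level over the trough (trough walls at 268–497 px in the crop, syringe at 402). I'll shift 2 mm toward −x and lower it.

```bash
python3 -m handwheel '{"travel":[[0,-0.2,1],[-0.1,-0.2,2],[-0.1,-0.2,2.4],[-0.1,-0.2,2.5]],"rotation":[[0,0,0],[0,0,0],[0,0,0.5],[0,0,0.5]],"hand":[0.6,0.6,0.6,0.6]}' 30;python3 -m handwheel '{"travel":[[0,0,0],[0,0,0]],"rotation":[[0,0,0],[0,0,0]],"hand":[0.6,0.6]}' 30
```

```text
clock: 25.37
position: [0.4697, 0.18, 0.0258]
orientation: [0.706, 0.709, -0.0, -0.001]
force: [-0.2, -0.7, 1.0]
gripper_width: 0.0222
clock: 25.53
position: [0.4701, 0.1802, 0.0263]
orientation: [0.705, 0.709, -0.0, -0.0]
force: [-0.2, 0.1, -0.6]
gripper_width: 0.0223
```

```bash
python3 -m handwheel '{"travel":[[0,0,0.1],[0,0,0.1],[0,0,0.1],[0,0,0.1],[0,0,0.1]],"rotation":[[0,0,0],[0,0,0],[0,0,0],[0,0,0],[0,0,0]],"hand":[0.6,2.4,2.7,3.1,3.4]}';python3 -m handwheel '{"travel":[[0,0,-0.5],[0,0,-2],[0,0,-5],[0,0,-9],[0,0,-13]],"rotation":[[0,0,0],[0,0,0],[0,0,0],[0,0,0],[0,0,0]],"hand":[3.6,3.6,3.6,3.6,3.6]}';python3 -m handwheel '{"travel":[[-3,0,-3],[-7,-1,-6],[-11,-2,-9],[-11,-2,-10],[-11,-2,-10]],"rotation":[[0,0,0],[0,0,0],[0,0,0],[0,0,0],[0,0,0]],"hand":[5,5,5,5,5]}'; python3 - <<'E'
from h import *
camera("side");camera("side");s=sense();c=camera("wrist");crop(c,0,0,640,480,1.25,"w21.png");print(s["clock"],s["position"],s["gripper_width"])
for X in ((.4715,.1645+.054,.0265),(.4715,.1645-.054,.0265)):print((proj(c,X,s)*1.25).round())
c=camera("scene");crop(c,160,140,400,340,3.3,"s21.png")
c=camera("side");crop(c,290,190,480,370,4,"d21.png")
E
```

```text
clock: 25.95
position: [0.4697, 0.18, 0.0247]
orientation: [0.705, 0.709, -0.001, -0.001]
force: [0.2, -0.3, 0.1]
gripper_width: 0.0343
clock: 26.37
position: [0.469, 0.1796, 0.1559]
orientation: [0.705, 0.709, -0.001, -0.001]
force: [1.9, 0.5, -0.3]
gripper_width: 0.0366
clock: 26.78
position: [0.4511, 0.0675, 0.2593]
orientation: [0.706, 0.708, 0.002, 0.001]
force: [0.4, 1.1, -0.2]
gripper_width: 0.05
26.8833 [0.45093767 0.06938051 0.25565485] 0.050095890483700445
[431.  29.]
[428. 196.]
```

View pics/w21.png

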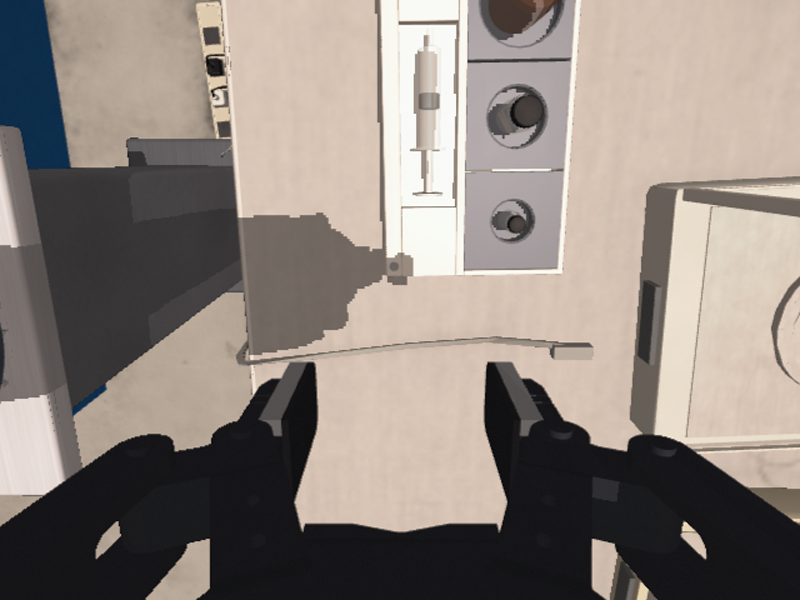

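View pics/s21.png

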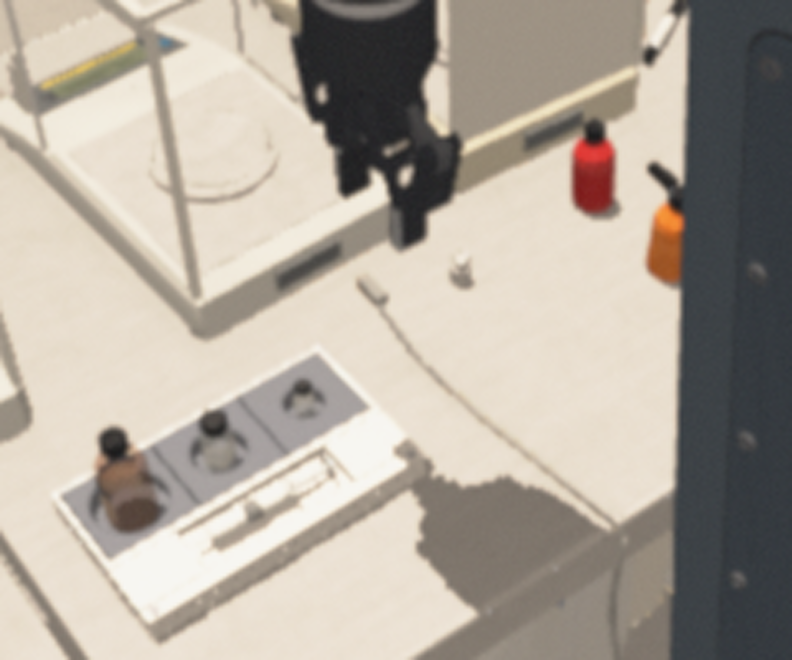

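View pics/d21.png

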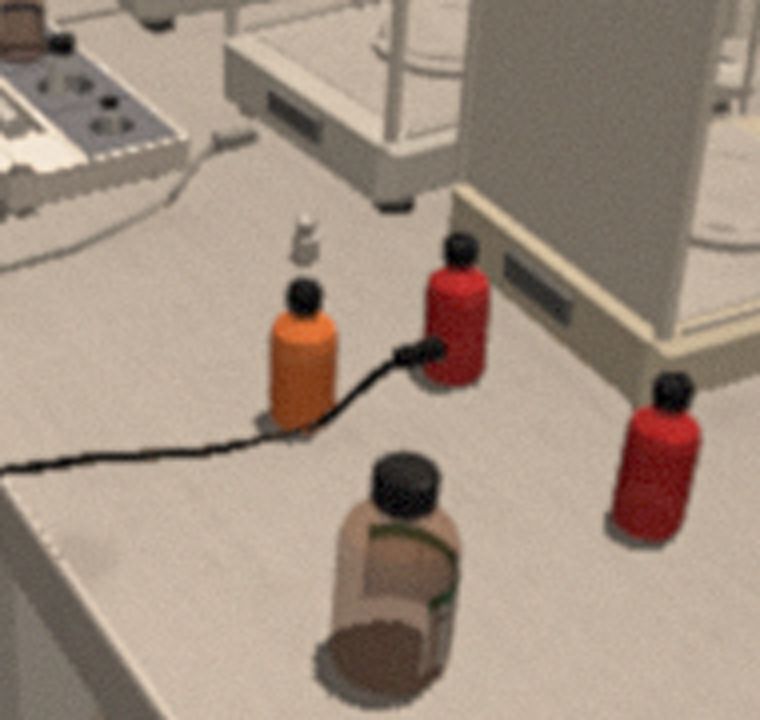

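The final pictures show everything in place:
- **Syringe:** centred and flat in the trough. In the wrist view it spans y 35–193 inside the trough's 23–207, at x=428 against a trough centre of 427.
- **Bottle and vials:** all three stand in their wells, with the vial caps at (525,110) and (515,224) in the wrist view.
- **Big bottle (405,485) and weight (305,245):** at the same pixels as in the first side view.

```bash
python3 -c "
from station import *
print(sense()['clock']);print(job_done())"
```

```text
27.0333
the job is handed in; nothing more can be done
None
```

I packed the whole kit and handed the job in at 27 s of the 126 s allowed. The hand-in gives no verdict, so what follows rests on my own checks.

- **Bottle and vials:** The dropper bottle is in the widest well, the large vial in the middle one and the small vial in the narrowest. I lowered each until the wrist force showed contact at about the height expected for the well floor (6–22 N). In the last pictures all three stand upright in their wells.
- **Syringe:** It lies flat in the trough, tip towards +y. The last wrist picture shows it centred to within about 1–2 mm and in line with the trough. I released it about 1–2 mm above the floor, because going lower would have put the fingers on the caddy.
- **Big bottle and steel weight:** Both appear at the same pixels in the side view as at the start. I never touched them, and the gripper was open and clear when I handed in.

**Disagreements:**
- The fingers stopped on the syringe at 22.4 mm although the barrel looks narrower, but the grip held.
- The cameras differed by up to about 5 mm horizontally, on items such as the big bottle and the syringe, so I relied on the close wrist views.
- The caddy is turned about 1°, which I allowed for.

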